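Stack and square the idler end plates

TASK

Lay the loose end plate flat on top of the untidy two-plate pile, with its slot at the same end as theirs; set it down, do not drop it. Push the pile home into the corner of the squaring angle so that all three plates finish as one square stack against both walls, slots towards the short wall. Leave the other things on the bench where they are.

Things in the scene. Friction and masses are not known exactly. Their poses are not given: they have to be found in the camera images.
- angle: squaring angle: two dark steel walls, 40 mm high and 10 mm thick, fixed upright on the bench in an L. Origin on the bench in the middle of the 60 x 120 mm place where the finished stack belongs. The long wall (138 mm) runs along y, its inner face at x = +30 mm; the short wall (60 mm) runs along x, its inner face at y = -60 mm. The -x and +y sides are open.
- lower: a rusty pressed-steel idler end plate, flat above and below, lying flat, 60 mm (its x) by 120 mm (its y) by 10 mm thick, about 0.25 kg; an open shaft slot 20 mm wide and 34 mm deep is cut into the middle of its -y short end. Origin at the centre of its underside, z up. It is the bottom plate of the pile and lies on the bench, some centimetres out of the corner and turned a little.
- middle: a rusty pressed-steel idler end plate, flat above and below, lying flat, 60 mm (its x) by 120 mm (its y) by 10 mm thick, about 0.25 kg; an open shaft slot 20 mm wide and 34 mm deep is cut into the middle of its -y short end. Origin at the centre of its underside, z up. It lies askew on the lower plate.
- loose: a rusty pressed-steel idler end plate, flat above and below, lying flat, 60 mm (its x) by 120 mm (its y) by 10 mm thick, about 0.25 kg; an open shaft slot 20 mm wide and 34 mm deep is cut into the middle of its -y short end. Origin at the centre of its underside, z up. It lies alone on the bench, on the other side from the angle.
- lower_slot (a point): lower plate: middle of the mouth of its slot, on the top face at the edge of the slotted (-y) short end, 60 mm from the plate's centre
- middle_slot (a point): middle plate: middle of the mouth of its slot, on the top face at the edge of the slotted (-y) short end, 60 mm from the plate's centre
- loose_slot (a point): loose plate: middle of the mouth of its slot, on the top face at the edge of the slotted (-y) short end, 60 mm from the plate's centre
- race: bystander: chrome bearing race, a ring of 90 mm outer diameter and 22 mm high, loose; origin at the centre of its underside
- cup1: bystander: black polymer seal cup, 72 mm across and 30 mm high, loose, on the +y side; origin at the centre of its underside
- cup2: bystander: an identical black seal cup, on the -y side; origin at the centre of its underside
- gauge: bystander: bearing gauge fixed to the bench, a grey base 90 x 120 mm with a round dial and a brass knob, 52 mm high; origin at the centre of its underside
Not all that is in view belongs to the job. Leave any orange look-alike of the lower alone.

How it is judged:
By the outcome, as a careful person would: the job done as asked, in the order asked, and still so for the second after the job is handed in, with the robot touching nothing.
It also fails if it takes over 72 s, if anything falls off the work surface, if the arm or the gripper's body presses on something with over 40 N, if the wrist force passes 120 N, or if a joint passes its speed limit or range.

ROBOT

A 6-joint arm with a two-finger parallel gripper is mounted at the origin on the work surface. World frame = base frame: x ahead of the robot, y to its left, z up, the work surface at z = 0. Lengths are in m, angles in rad, forces in N, time in s.
With the tool pointing down it reaches from about 0.375 to 0.9 m from the base axis. Payload 3.1 kg.
Tool frame: the origin (TCP) lies on the centre line of the jaws, within the pads' length; the fingertips stand robot.tip_reach ahead of it and the grasp point (between the pads) is the TCP (robot.tip_reach is the distance from the TCP to the fingertips, in m); z points along the fingers, y is the direction in which the jaws open and shut (so a half turn about z gives the same grasp; the last joint's range is limited). The gripper opens to 87 mm and grips with 3 to 60 N. Pads are 19 mm wide; open, the fingers measure 117 mm over their backs; the gripper's body (75 mm by 190 mm) begins 51 mm behind the grasp point.
Start: joints at [-1.516, 0.527, 1.433, -0, 1.181, -0.178], TCP at [0.144, -0.608, 0.242] pointing down, gripper open.
Joint ranges: [-3.08, 3.08], [-0.75, 2.2], [0.22, 2.44], [-1.43, 4.57], [0, 2.65], [-2.85, 2.85]. Speed limits (rad/s): [2.79, 2.79, 3.14, 3.14, 3.14, 3.14].

INTERFACE

Orientations are given as a unit quaternion [x, y, z, w].
In Python, from rig import telemetry, viewer, robot gives the robot as it stands. The module is installed in compiled form; this text tells all that it offers.
- The arm moves only by the tool step_arm, never from a script. Its argument "targets" is a list of rows, each an object of numbers: "dx", "dy", "dz": the shift along the tool's x, y, z in m; "rx", "ry", "rz": the turn, a rotation vector about the tool's x, y, z in degrees. In form: [{"dx": .., "dy": .., "dz": .., "rx": .., "ry": .., "rz": ..}, ...]. A call has exactly 5 rows; each row is the pose to reach, as a shift and turn from the pose measured when the call began, along the tool's axes at that moment; what a row does not reach only later rows make up. A row lasts 1/8 s, in which the tool goes at most 62.5 mm and 10.7 degrees, less where a joint would pass 70% of its speed; a pose out of reach is approached as far as the arm can. A call with a gripper value outside its range is refused whole. "gripper" is the opening, from 0 (shut) to 1 (fully open), set as the call begins (left out, the last holds). The fingers move at their own pace and stop on an object; "force" is the grip in N (left out, the last holds). Time passes only in rows, so rows that repeat a pose let the fingers close, or fill a call up. It gives the time, the measured TCP pose, the force and the opening at its end, in the units of the state.
- telemetry.get_obs(): the state, without advancing time (a new reading comes with each control period).
- viewer.camera(name): name is "side" or "top"; returns a dict with "img" (384x512x3 uint8, blue, green, red), "depth" (384x512 float32, m along the optical axis (not along the pixel's ray), 0 where there is no reading), "K" (3x3 intrinsics, pixels), "R" (3x3) and "t" (3): a world point X has camera coordinates R X + t. Camera axes: x right, y down, z forward; pixel columns grow to the right and rows downward; lengths in m; the calibration is good to about 2 mm. A picture is of the moment at which its call begins.
- robot.hand_in(): hands the job in, once; it reports no verdict.
The state is a dict: "time": time; "q": joint angles; "joint_velocities": joint speeds; "joint_torque": joint torques, N m; "position": TCP position; "tool_rot": TCP orientation; "ft_force": force on the tool from outside, world axes, zero at the start; "moment": the same for the moment, N m; "grip_width": finger opening in m.
Only numpy, scipy, OpenCV 4.12 (cv2) and the standard library are available. Lean on these libraries where they do the work, as an engineer would, in place of code of your own. Each camera call takes 0.05 s, during which the arm holds its last target.

## Working session

There is one attempt and no reset: what is moved stays moved. The work goes in short steps, Python scripts to look and compute and a tool call to move; the robot and the scene stay as the last step left them, time stands still between calls to the robot, and variables do not carry over. Pictures are saved under pics/ and viewed, and the job is handed in when it is done.

Besides the shell and the picture viewer there is one more tool, called in YAML: its name, and indented under it one key for each argument. step_arm: Moves the arm, as the interface text tells. Its arguments: {"type":"object","properties":{"targets":{"type":"array"},"gripper":{"type":"number"},"force":{"type":"number"}},"required":["targets"]}

```bash
mkdir -p pics; ls
python3 - <<'E'
from rig import telemetry, viewer, robot
import cv2,numpy as np
print(telemetry.get_obs(), robot.tip_reach)
for n in ("top","side"):
    c=viewer.camera(n); np.savez(f"pics/{n}0.npz",**c); cv2.imwrite(f"pics/{n}0.png",c["img"]); print(n,c["K"],c["R"],c["t"])
E
```

```text
pics
{'time': 0.0, 'q': array([-1.51646605e+00,  5.28464201e-01,  1.43392286e+00,  2.87157279e-06,
        1.18137249e+00, -1.78511954e-01]), 'joint_velocities': array([-0.00084143,  0.00014493,  0.00079354,  0.00204466, -0.0002042 ,
        0.00014908]), 'joint_torque': array([-2.70339951e-04, -4.40040135e+01, -1.76594836e+01,  6.33455906e-02,
        5.82415215e-02, -1.62336551e-04]), 'position': array([ 0.14419867, -0.60742134,  0.24056625]), 'tool_rot': array([ 9.93230193e-01,  1.16157690e-01,  6.85541170e-05, -1.08127785e-03]), 'ft_force': array([ 0.03171178, -0.6858182 ,  0.75111283]), 'moment': array([-0.04506698,  0.0112366 , -0.04679674]), 'grip_width': 0.08740650331163233} 0.019
top [[487.22040961   0.         248.58491463]
 [  0.         487.22040961 187.45023956]
 [  0.           0.           1.        ]] [[ 0.01935239 -0.99980164 -0.00470887]
 [-0.99070769 -0.01854177 -0.13473852]
 [ 0.13462448  0.00727262 -0.99087   ]] [0.00667474 0.59394772 1.6140396 ]
side [[494.73046437   0.         252.20897501]
 [  0.         494.73046437 195.0751577 ]
 [  0.           0.           1.        ]] [[-0.99882024 -0.04251435 -0.02346595]
 [-0.00302808  0.53681955 -0.84369165]
 [ 0.04846598 -0.84262525 -0.53631497]] [0.61592998 0.03785792 1.45712671]
```

View pics/top0.png

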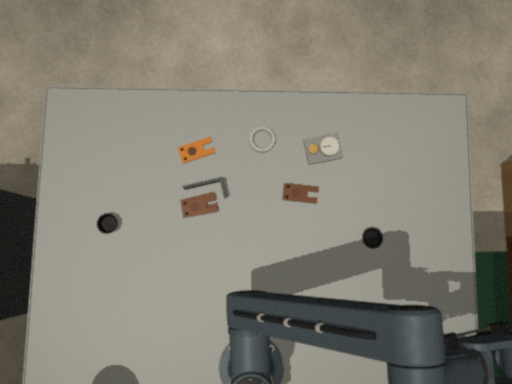

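View pics/side0.png

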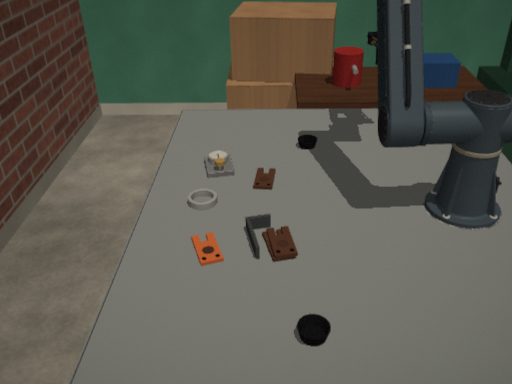

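The top view shows the candidates: an orange plate at (197,150), which is the look-alike; the rusty two-plate pile at (200,204) beside the dark L at (210,185); and a lone rusty plate at (300,193), which should be the loose one. Next I'll rectify close crops.

```bash
cat > h.py <<'E'
import numpy as np,cv2
def load(n): return dict(np.load(n))
def proj(c,X):
    X=np.atleast_2d(X); p=X@c["R"].T+c["t"]; p=p@c["K"].T; return p[:,:2]/p[:,2:]
def unproj(c,uv,z):
    uv=np.atleast_2d(uv); d=np.c_[uv,np.ones(len(uv))]@np.linalg.inv(c["K"]).T@c["R"]; o=-c["R"].T@c["t"]
    s=(z-o[2])/d[:,2]; return o+d*s[:,None]
def rect(c,x0,x1,y0,y1,z,ppm=3000):
    # image: up=+x, left=+y
    w=int((y1-y0)*ppm);h=int((x1-x0)*ppm)
    P=np.array([[x1,y1,z],[x1,y0,z],[x0,y0,z],[x0,y1,z]])
    H=cv2.getPerspectiveTransform(proj(c,P).astype(np.float32),np.float32([[0,0],[w,0],[w,h],[0,h]]))
    return cv2.warpPerspective(c["img"],H,(w,h),flags=cv2.INTER_CUBIC)
E
python3 - <<'E'
from h import *
c=load("pics/top0.npz"); s=load("pics/side0.npz")
for n,uv,z in [("pile",(200,204),.02),("loose",(300,193),.01),("orange",(197,150),.01),("race",(262,139),.02),("gauge",(323,148),.03),("cup1",(108,222),.03),("cup2",(372,237),.03),("angL",(184,187),.04),("angC",(224,179),.04),("angE",(227,195),.04)]:
    print(n,unproj(c,uv,z)[0].round(4), c["depth"][uv[1],uv[0]])
p=unproj(c,(205,195),.02)[0]
a=rect(c,p[0]-.1,p[0]+.1,p[1]-.13,p[1]+.13,.02); cv2.imwrite("pics/r1.png",a)
a=rect(s,p[0]-.1,p[0]+.1,p[1]-.13,p[1]+.13,.02); cv2.imwrite("pics/r1s.png",a)
p2=unproj(c,(300,193),.01)[0]
a=np.hstack([rect(q,p2[0]-.06,p2[0]+.06,p2[1]-.09,p2[1]+.09,.01,2200) for q in (c,s)]); cv2.imwrite("pics/r2.png",a)
print(p,p2)
E
```

```text
pile [0.5362 0.1833 0.02  ] 1.6699961
loose [ 0.5818 -0.1596  0.01  ] 1.6819371
orange [0.7266 0.2011 0.01  ] 1.7014748
race [ 0.7676 -0.0253  0.02  ] 1.7125897
gauge [ 0.7373 -0.2361  0.03  ] 1.6707617
cup1 [0.4681 0.492  0.03  ] 1.6724826
cup2 [ 0.4346 -0.4005  0.03  ] 1.6671622
angL [0.5912 0.2375 0.04  ] 1.657292
angC [0.6212 0.1022 0.04  ] 1.6967195
angE [0.5666 0.0906 0.04  ] 1.6900612
[0.56752109 0.16715317 0.02      ] [ 0.58181432 -0.15956733  0.01      ]
```

View pics/r1.png

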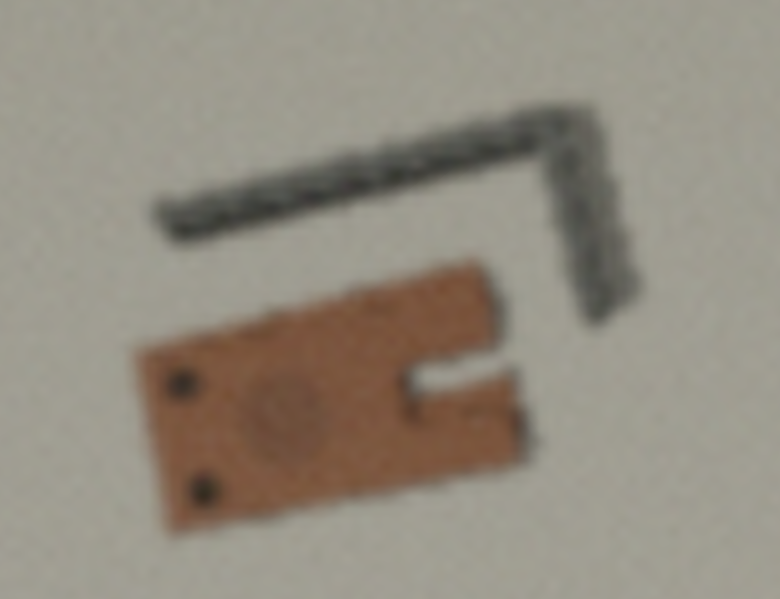

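View pics/r1s.png

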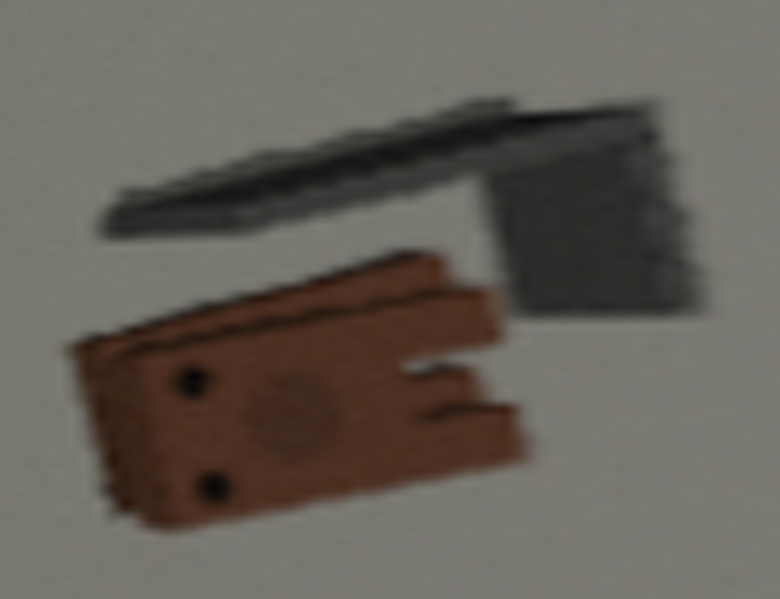

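View pics/r2.png

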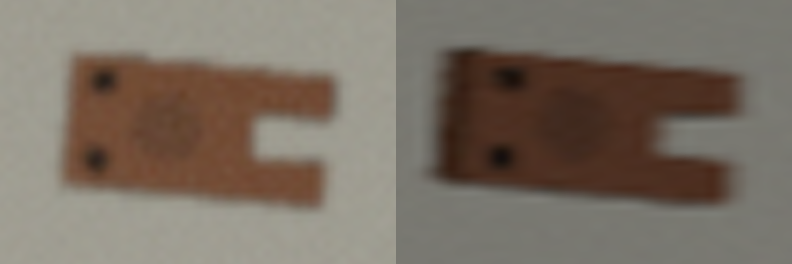

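The close crop confirms it: the lone rusty plate is in `r2`, slot to the right (-y world). The pile in `r1` has its slot at (460,375), also towards -y and the short wall, and the middle plate is askew. Next I'll fit the poses with a silhouette model.

```bash
cat >> h.py <<'E'
from scipy.optimize import minimize
PL=np.array([[-30,-60],[-10,-60],[-10,-26],[10,-26],[10,-60],[30,-60],[30,60],[-30,60]])/1000.
LW=np.array([[-30,-70],[40,-70],[40,68],[30,68],[30,-60],[-30,-60]])/1000.
def tf(P,pose):
    x,y,a=pose[:3]; return P@np.array([[np.cos(a),np.sin(a)],[-np.sin(a),np.cos(a)]])+[x,y]
def prism(c,P,z0,z1,roi,im,S=6):
    u0,v0,u1,v1=roi
    def pj(z): return (proj(c,np.c_[P,np.full(len(P),z)])-[u0-.5,v0-.5])*S-.5
    a,b=pj(z0),pj(z1)
    f=lambda q: cv2.fillPoly(im,[np.round(q*16).astype(np.int32)],1.0,shift=4)
    f(a);f(b)
    for i in range(len(P)):
        j=(i+1)%len(P); f(np.array([a[i],a[j],b[j],b[i]]))
def sil(c,solids,roi,S=6,blur=.7):
    u0,v0,u1,v1=roi; im=np.zeros(((v1-v0)*S,(u1-u0)*S),np.float32)
    for P,z0,z1 in solids: prism(c,P,z0,z1,roi,im,S)
    im=cv2.resize(im,(u1-u0,v1-v0),interpolation=cv2.INTER_AREA)
    return cv2.GaussianBlur(im,(0,0),blur)
def rust(c):
    f=c["img"].astype(np.float32); f=(f[...,2]-f[...,0])/(f.sum(2)+30); return f
def dark(c): return -c["img"].astype(np.float32).sum(2)/3
def roi_of(c,ctr,r,z=.015):
    a=proj(c,[[ctr[0]+i*r,ctr[1]+j*r,z] for i in(-1,1) for j in(-1,1)])
    lo=np.floor(a.min(0)).astype(int);hi=np.ceil(a.max(0)).astype(int); return (max(lo[0],0),max(lo[1],0),hi[0],hi[1])
def cost(cs,feat,build,roir):
    data=[(c,r,feat(c)[r[1]:r[3],r[0]:r[2]]) for c,r in zip(cs,roir)]
    def f(p):
        e=0
        for c,r,d in data:
            m=sil(c,build(p),r); A=np.c_[m.ravel(),np.ones(m.size)]
            s,res,_,_=np.linalg.lstsq(A,d.ravel(),rcond=None)
            e+=((A@s-d.ravel())**2).sum()/((d-d.mean())**2).sum()
        return e
    return f
def fit(cs,feat,build,p0,ctr,r,sc=None):
    f=cost(cs,feat,build,[roi_of(c,ctr,r) for c in cs])
    p0=np.array(p0,float); n=len(p0); best=None
    if sc is None: sc=np.array([.006,.006,.08]*(n//3))
    for k in range(3):
        sim=np.vstack([p0]+[p0+np.eye(n)[i]*sc[i]*(-1)**k for i in range(n)])
        o=minimize(f,p0,method="Nelder-Mead",options=dict(initial_simplex=sim,xatol=1e-5,fatol=1e-6,maxiter=600))
        p0=o.x; sc=sc*.6
    return p0,o.fun/len(cs)
E
cat > meas.py <<'E'
from h import *
c=load("pics/top0.npz"); s=load("pics/side0.npz")
def show(n,p,e):
    print(n,"err %.3f"%e,[ "%.4f %.4f %.2fdeg"%(p[i],p[i+1],np.degrees(p[i+2])) for i in range(0,len(p),3)])
for nm,cs in (("top",[c]),("side",[s]),("both",[c,s])):
    b=lambda p:[(tf(PL,p),0,.01)]
    show(nm+" loose",*fit(cs,rust,b,[.582,-.16,-.08],(.582,-.16),.085))
    b=lambda p:[(tf(PL,p),0,.01),(tf(PL,p[3:]),.01,.02)]
    show(nm+" pile ",*fit(cs,rust,b,[.54,.18,.2,.53,.175,.15],(.535,.18),.085))
    b=lambda p:[(tf(LW,p),0,.04)]
    show(nm+" angle",*fit(cs,dark,b,[.575,.166,.22],(.60,.16),.1) if 0 else (np.zeros(3),0))
E
python3 meas.py
```

```text
top loose err 0.044 ['0.5833 -0.1597 -5.01deg']
top pile  err 0.014 ['0.5332 0.1891 11.74deg', '0.5358 0.1883 14.79deg']
top angle err 0.000 ['0.0000 0.0000 0.00deg']
side loose err 0.050 ['0.5845 -0.1658 -4.48deg']
side pile  err 0.027 ['0.5392 0.1833 14.49deg', '0.5321 0.1868 10.93deg']
side angle err 0.000 ['0.0000 0.0000 0.00deg']
both loose err 0.066 ['0.5837 -0.1621 -5.32deg']
both pile  err 0.031 ['0.5382 0.1863 14.82deg', '0.5321 0.1873 11.35deg']
both angle err 0.000 ['0.0000 0.0000 0.00deg']
```

```bash
cat > m2.py <<'E'
from h import *
from meas import show
c=load("pics/top0.npz"); s=load("pics/side0.npz")
tiles=[]
for cam,p in ((c,[.5833,-.1597,np.radians(-5.01)]),(s,[.5845,-.1658,np.radians(-4.48)])):
    r=roi_of(cam,(.582,-.16),.085); m=sil(cam,[(tf(PL,p),0,.01)],r)
    d=rust(cam)[r[1]:r[3],r[0]:r[2]]; d=(d-d.min())/(d.max()-d.min())
    tiles.append(cv2.resize(np.vstack([d,m]),(380,560),interpolation=cv2.INTER_NEAREST))
cv2.imwrite("pics/ov1.png",np.hstack(tiles)*255)
red=lambda q:-q["img"][...,2].astype(np.float32)
red2=lambda q: np.where(rust(q)>.08, np.median(red(q)[100:300,100:300]), red(q))
for nm,cs in (("top",[c]),("side",[s]),("both",[c,s])):
    show(nm+" angle",*fit(cs,red2,lambda p:[(tf(LW,p),0,.04)],[.58,.163,.21],(.595,.165),.1))
E
python3 m2.py | tail -3
```

```text
top angle err 0.127 ['0.5752 0.1648 14.45deg']
side angle err 0.104 ['0.5772 0.1668 14.01deg']
both angle err 0.131 ['0.5759 0.1653 13.90deg'][ WARN:0@4.377] global loadsave.cpp:1063 imwrite_ Unsupported depth image for selected encoder is fallbacked to CV_8U.
```

View pics/ov1.png

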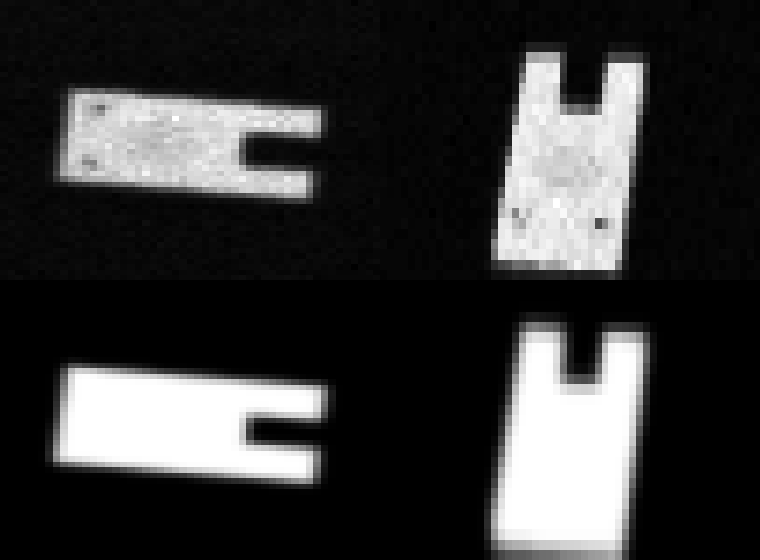

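```bash
cat > m3.py <<'E'
from h import *
c=load("pics/top0.npz"); s=load("pics/side0.npz")
r=roi_of(s,(.582,-.16),.085); print(r)
i=s["img"][r[1]:r[3]+6,r[0]:r[2]]; col=i.shape[1]//2+2
print(i[:,col].tolist()); 
r=roi_of(c,(.582,-.16),.1); i=c["img"]; print(i[193,r[0]:r[2]].tolist())
E
python3 m3.py
```

```text
(np.int64(237), np.int64(163), np.int64(292), np.int64(190))
[[112, 119, 120], [114, 122, 123], [113, 119, 121], [113, 119, 121], [114, 121, 122], [114, 121, 122], [113, 120, 120], [113, 120, 121], [115, 122, 122], [102, 110, 115], [65, 75, 93], [34, 48, 77], [36, 49, 78], [33, 47, 74], [32, 44, 69], [28, 40, 64], [31, 41, 66], [32, 43, 66], [33, 45, 72], [33, 48, 77], [31, 46, 73], [31, 44, 69], [32, 44, 73], [30, 43, 71], [25, 38, 60], [25, 36, 58], [78, 85, 91], [113, 120, 121], [113, 120, 121], [112, 119, 120], [114, 121, 122], [113, 120, 121], [113, 119, 120]]
[[147, 158, 160], [145, 156, 158], [146, 157, 159], [145, 157, 159], [146, 157, 161], [147, 157, 160], [148, 158, 160], [146, 158, 160], [146, 157, 159], [147, 158, 161], [147, 157, 159], [141, 153, 155], [120, 134, 142], [82, 98, 123], [56, 78, 114], [55, 77, 114], [57, 80, 117], [54, 77, 115], [56, 79, 117], [51, 75, 116], [56, 78, 113], [53, 72, 108], [46, 65, 100], [50, 66, 100], [53, 69, 102], [56, 73, 104], [54, 72, 104], [50, 70, 100], [51, 71, 103], [53, 71, 103], [49, 67, 102], [56, 76, 113], [55, 75, 114], [52, 75, 114], [54, 75, 114], [53, 75, 116], [54, 76, 113], [89, 103, 126], [131, 142, 150], [143, 155, 158], [144, 156, 158], [143, 155, 157], [143, 155, 157], [140, 152, 154], [141, 153, 154], [142, 152, 156], [138, 149, 153], [139, 151, 154], [142, 154, 156], [145, 157, 159], [145, 157, 158], [144, 155, 157], [145, 156, 158], [145, 157, 157], [146, 158, 159], [144, 155, 157], [146, 157, 159], [142, 155, 158], [145, 157, 158], [145, 156, 158]]
```

```bash
cat > m4.py <<'E'
from h import *
from meas import show
c=load("pics/top0.npz"); s=load("pics/side0.npz")
blue=lambda q:-q["img"][...,0].astype(np.float32)
for nm,cs in (("top",[c]),("side",[s]),("both",[c,s])):
    show(nm+" loose",*fit(cs,blue,lambda p:[(tf(PL,p),0,.01)],[.582,-.16,-.08],(.582,-.16),.105))
    p,e=fit(cs,blue,lambda p:[(tf(LW,p),0,.04),(tf(PL,p[3:]),0,.01),(tf(PL,p[6:]),.01,.02)],[.576,.1655,.245,.538,.186,.24,.534,.187,.2],(.56,.17),.115)
    show(nm,p,e)
    np.save("pics/p_%s.npy"%nm,p)
E
sed -i 's/^for nm/if __name__=="__main__":\n  for nm/; ' meas.py
python3 - <<'E'
t=open('meas.py').read().split('if __name__')[0]; open('meas.py','w').write(t)
E
time python3 m4.py
```

```text
top loose err 0.019 ['0.5834 -0.1596 -5.05deg']
top err 0.033 ['0.5750 0.1646 14.06deg', '0.5383 0.1874 15.34deg', '0.5311 0.1870 11.48deg']
side loose err 0.024 ['0.5842 -0.1639 -5.16deg']
side err 0.034 ['0.5775 0.1669 14.21deg', '0.5401 0.1859 15.18deg', '0.5315 0.1868 11.59deg']
both loose err 0.030 ['0.5839 -0.1611 -5.57deg']
both err 0.042 ['0.5765 0.1654 14.31deg', '0.5397 0.1860 15.57deg', '0.5312 0.1871 11.31deg']
real	0m8.623s
user	0m9.084s
sys	0m0.145s
```

```bash
cat > go.py <<'E'
import sys,numpy as np
from scipy.spatial.transform import Rotation as Rn
from rig import telemetry
def delta(x,y,z,psi):
    o=telemetry.get_obs(); R=Rn.from_quat(o["tool_rot"])
    d=R.inv().apply(np.array([x,y,z])-o["position"])
    p=np.radians(psi); T=Rn.from_matrix(np.array([[np.cos(p),np.sin(p),0],[np.sin(p),-np.cos(p),0],[0,0,-1]]).T)
    rv=np.degrees((R.inv()*T).as_rotvec())
    tx=R.as_matrix()[:,0]
    print("t %.2f pos %s psi %.2f  F %s  w %.4f"%(o["time"],o["position"].round(4),np.degrees(np.arctan2(tx[1],tx[0])),o["ft_force"].round(1),o["grip_width"]))
    print("d mm",(d*1000).round(1),"rot deg",rv.round(2))
if __name__=="__main__": delta(*map(float,sys.argv[1:5]))
E
python3 - <<'E'
from h import *
A=np.array([.5763,.1655,np.radians(14.15)])
def inA(p): # angle frame
    a=A[2]; d=np.array(p)-A[:2]; return (d@np.array([[np.cos(a),-np.sin(a)],[np.sin(a),np.cos(a)]])*1000).round(1)
for n,p in (("lower",(.539,.187)),("mid",(.5313,.187))): print(n,inA(p))
for n,p,s in (("loose",(.584,-.161,-5.1),1),):
    a=np.radians(p[2]); print("grasp",tf(np.array([[0,.0045]]),(p[0],p[1],a)))
E
python3 go.py 0.584 -0.157 0.12 84.9
```

```text
lower [-30.9  30. ]
mid [-38.4  31.8]
grasp [[ 0.58440002 -0.15651782]]
t 0.10 pos [ 0.1442 -0.6075  0.2407] psi 13.34  F [-0.9 -0.9 -0.2]  w 0.0871
d mm [ 531.9 -336.7  121.5] rot deg [ -0.09  -0.08 -71.56]
```

step_arm:
  targets:
    - {"dx": 40, "dy": 0, "dz": 0, "rz": 0}

```text
invalid input
```

step_arm:
  targets:
    - {"dx": 0.04, "dy": -0.025, "dz": 0.01, "rx": 0, "ry": 0, "rz": -6}
    - {"dx": 0.09, "dy": -0.057, "dz": 0.02, "rx": 0, "ry": 0, "rz": -14}
    - {"dx": 0.14, "dy": -0.09, "dz": 0.03, "rx": 0, "ry": 0, "rz": -22}
    - {"dx": 0.19, "dy": -0.12, "dz": 0.04, "rx": 0, "ry": 0, "rz": -30}
    - {"dx": 0.24, "dy": -0.152, "dz": 0.05, "rx": 0, "ry": 0, "rz": -38}
  gripper: 1

```text
time: 0.72
position: [0.3437, -0.4027, 0.1905]
tool_rot: [0.9, 0.435, 0.0, -0.001]
ft_force: [0.2, -0.2, -0.0]
grip_width: 0.0866
```

```bash
python3 go.py 0.584 -0.157 0.12 84.9
```

```text
t 0.72 pos [ 0.3437 -0.4027  0.1905] psi 51.57  F [ 0.2 -0.2 -0. ]  w 0.0866
d mm [341.8  35.6  71. ] rot deg [ -0.04  -0.11 -33.33]
```

step_arm:
  targets:
    - {"dx": 0.062, "dy": 0.007, "dz": 0.012, "rx": 0, "ry": 0, "rz": -7}
    - {"dx": 0.123, "dy": 0.013, "dz": 0.025, "rx": 0, "ry": 0, "rz": -14}
    - {"dx": 0.184, "dy": 0.019, "dz": 0.038, "rx": 0, "ry": 0, "rz": -21}
    - {"dx": 0.245, "dy": 0.025, "dz": 0.05, "rx": 0, "ry": 0, "rz": -28}
    - {"dx": 0.3, "dy": 0.031, "dz": 0.06, "rx": 0, "ry": 0, "rz": -33.3}

```text
time: 1.35
position: [0.5555, -0.1851, 0.1302]
tool_rot: [0.737, 0.676, 0.001, -0.001]
ft_force: [0.1, -1.0, 0.1]
grip_width: 0.087
```

```bash
python3 go.py 0.584 -0.157 0.06 84.9
```

```text
t 1.35 pos [ 0.5555 -0.1851  0.1302] psi 85.07  F [ 0.1 -1.   0.1]  w 0.0870
d mm [30.3 26.1 70.2] rot deg [-0.05 -0.13  0.17]
```

step_arm:
  targets:
    - {"dx": 0.015, "dy": 0.013, "dz": 0.03, "rx": 0, "ry": 0, "rz": 0}
    - {"dx": 0.03, "dy": 0.026, "dz": 0.06, "rx": 0, "ry": 0, "rz": 0.2}
    - {"dx": 0.0303, "dy": 0.0261, "dz": 0.07, "rx": 0, "ry": 0, "rz": 0.2}
    - {"dx": 0.0303, "dy": 0.0261, "dz": 0.07, "rx": 0, "ry": 0, "rz": 0.2}
    - {"dx": 0.0303, "dy": 0.0261, "dz": 0.07, "rx": 0, "ry": 0, "rz": 0.2}

```text
time: 1.98
position: [0.5841, -0.1581, 0.0612]
tool_rot: [0.738, 0.674, 0.001, -0.0]
ft_force: [0.3, 0.0, 0.4]
grip_width: 0.087
```

```bash
cat > snap.py <<'E'
import sys
from h import *
from rig import viewer
n=sys.argv[1]; x,y,z,r=map(float,sys.argv[2:6])
t=[]
for k in ("top","side"):
    c=viewer.camera(k); np.savez(f"pics/{k}{n}.npz",**c)
    u,v=proj(c,[[x,y,z]])[0]; hh=int(r)
    u0=int(np.clip(u-hh,0,512-2*hh)); v0=int(np.clip(v-hh,0,384-2*hh))
    print(k,"crop origin",u0,v0)
    t.append(cv2.resize(c["img"][v0:v0+2*hh,u0:u0+2*hh],(400,400),interpolation=cv2.INTER_CUBIC))
cv2.imwrite(f"pics/s{n}.png",np.hstack(t))
E
python3 go.py 0.584 -0.157 0.022 84.9; python3 snap.py 1 .584 -.157 .02 45
```

```text
t 1.98 pos [ 0.5841 -0.1581  0.0612] psi 84.81  F [0.3 0.  0.4]  w 0.0870
d mm [ 1.  -0.2 39.2] rot deg [ 0.03 -0.09 -0.09]
top crop origin 254 146
side crop origin 219 130
```

View pics/s1.png

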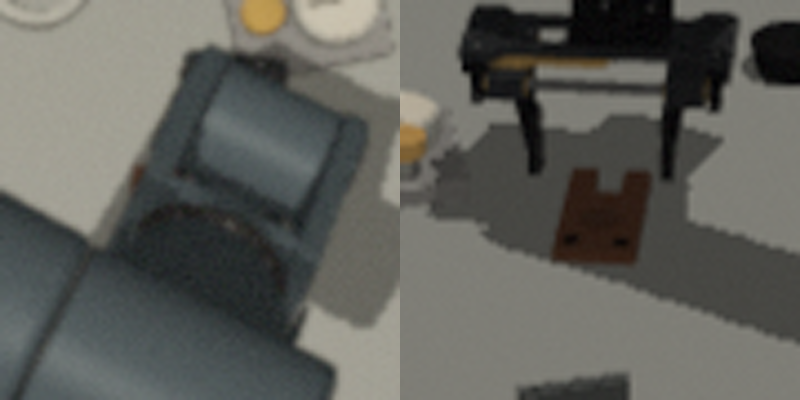

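The side view shows the fingers at (530,170) and (668,175) either side of the loose plate (600,215). I'll descend.

step_arm:
  targets:
    - {"dx": 0.0005, "dy": 0, "dz": 0.015, "rx": 0, "ry": 0, "rz": 0}
    - {"dx": 0.001, "dy": 0, "dz": 0.03, "rx": 0, "ry": 0, "rz": 0}
    - {"dx": 0.001, "dy": 0, "dz": 0.038, "rx": 0, "ry": 0, "rz": 0}
    - {"dx": 0.001, "dy": 0, "dz": 0.039, "rx": 0, "ry": 0, "rz": 0}
    - {"dx": 0.001, "dy": 0, "dz": 0.039, "rx": 0, "ry": 0, "rz": 0}

```text
time: 2.7
position: [0.5845, -0.157, 0.0223]
tool_rot: [0.738, 0.674, 0.001, -0.0]
ft_force: [-0.4, 0.5, 0.1]
grip_width: 0.0868
```

step_arm:
  targets:
    - {"dx": 0, "dy": 0, "dz": 0, "rx": 0, "ry": 0, "rz": 0}
    - {"dx": 0, "dy": 0, "dz": 0, "rx": 0, "ry": 0, "rz": 0}
    - {"dx": 0, "dy": 0, "dz": 0, "rx": 0, "ry": 0, "rz": 0}
    - {"dx": 0, "dy": 0, "dz": 0, "rx": 0, "ry": 0, "rz": 0}
    - {"dx": 0, "dy": 0, "dz": 0, "rx": 0, "ry": 0, "rz": 0}
  gripper: 0.5
  force: 25

```text
time: 3.32
position: [0.5844, -0.157, 0.0225]
tool_rot: [0.738, 0.674, 0.001, -0.0]
ft_force: [-0.1, 0.5, 2.2]
grip_width: 0.0597
```

```bash
python3 go.py 0.584 -0.157 0.1 84.9
```

```text
t 3.33 pos [ 0.5844 -0.157   0.0225] psi 84.81  F [-0.1  0.5  2.2]  w 0.0597
d mm [  0.1  -0.3 -77.5] rot deg [ 0.04 -0.09 -0.09]
```

Gripped: the opening is 59.7 mm against a 60 mm plate. I'll lift and check the grip.

step_arm:
  targets:
    - {"dx": 0, "dy": 0, "dz": -0.015, "rx": 0, "ry": 0, "rz": 0}
    - {"dx": 0, "dy": 0, "dz": -0.045, "rx": 0, "ry": 0, "rz": 0}
    - {"dx": 0, "dy": 0, "dz": -0.075, "rx": 0, "ry": 0, "rz": 0}
    - {"dx": 0, "dy": 0, "dz": -0.09, "rx": 0, "ry": 0, "rz": 0}
    - {"dx": 0, "dy": 0, "dz": -0.09, "rx": 0, "ry": 0, "rz": 0}
  force: 30

```text
time: 3.95
position: [0.585, -0.1574, 0.1138]
tool_rot: [0.738, 0.674, 0.001, 0.001]
ft_force: [-0.4, -0.8, -2.6]
grip_width: 0.0592
```

```bash
python3 go.py .5342 .1915 .11 104.15;  python3 snap.py 2 .584 -.157 .08 45
```

```text
t 3.95 pos [ 0.585  -0.1574  0.1138] psi 84.82  F [-0.4 -0.8 -2.6]  w 0.0592
d mm [342.9 -82.1   3.7] rot deg [  0.19   0.   -19.33]
top crop origin 256 144
side crop origin 218 113
```

View pics/s2.png

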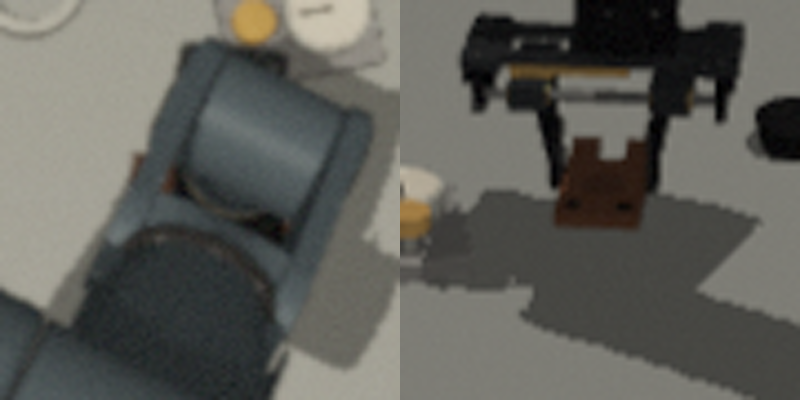

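The plate is held level at (600,190) in the side crop. I'll carry it over.

step_arm:
  targets:
    - {"dx": 0.02, "dy": -0.005, "dz": 0, "rx": 0, "ry": 0, "rz": -1}
    - {"dx": 0.06, "dy": -0.014, "dz": 0, "rx": 0, "ry": 0, "rz": -3.5}
    - {"dx": 0.105, "dy": -0.025, "dz": 0, "rx": 0, "ry": 0, "rz": -6}
    - {"dx": 0.15, "dy": -0.036, "dz": 0, "rx": 0, "ry": 0, "rz": -8.5}
    - {"dx": 0.195, "dy": -0.047, "dz": 0, "rx": 0, "ry": 0, "rz": -11}

```text
time: 4.68
position: [0.5526, 0.0444, 0.1112]
tool_rot: [0.67, 0.743, -0.0, -0.002]
ft_force: [0.8, -0.5, -2.5]
grip_width: 0.0594
```

```bash
python3 go.py .5342 .1915 .09 104.15
```

```text
t 4.67 pos [0.5526 0.0444 0.1112] psi 95.94  F [ 0.8 -0.5 -2.5]  w 0.0594
d mm [148.2  -3.   21.7] rot deg [-0.17 -0.2  -8.21]
```

step_arm:
  targets:
    - {"dx": 0.045, "dy": -0.001, "dz": 0, "rx": 0, "ry": 0, "rz": -3}
    - {"dx": 0.09, "dy": -0.002, "dz": 0, "rx": 0, "ry": 0, "rz": -6}
    - {"dx": 0.13, "dy": -0.003, "dz": 0.005, "rx": 0, "ry": 0, "rz": -8}
    - {"dx": 0.148, "dy": -0.003, "dz": 0.02, "rx": 0, "ry": 0, "rz": -8.2}
    - {"dx": 0.148, "dy": -0.003, "dz": 0.0217, "rx": 0, "ry": 0, "rz": -8.2}

```text
time: 5.3
position: [0.532, 0.1922, 0.0879]
tool_rot: [0.614, 0.79, -0.002, -0.004]
ft_force: [0.5, 0.3, -1.5]
grip_width: 0.0594
```

```bash
python3 go.py .5342 .1915 .0435 104.15;  python3 snap.py 3 .54 .19 .05 45
```

```text
t 5.30 pos [0.532  0.1922 0.0879] psi 104.29  F [ 0.5  0.3 -1.5]  w 0.0594
d mm [-1.4  2.3 44.4] rot deg [-0.43 -0.22  0.14]
top crop origin 152 156
side crop origin 232 186
```

View pics/s3.png

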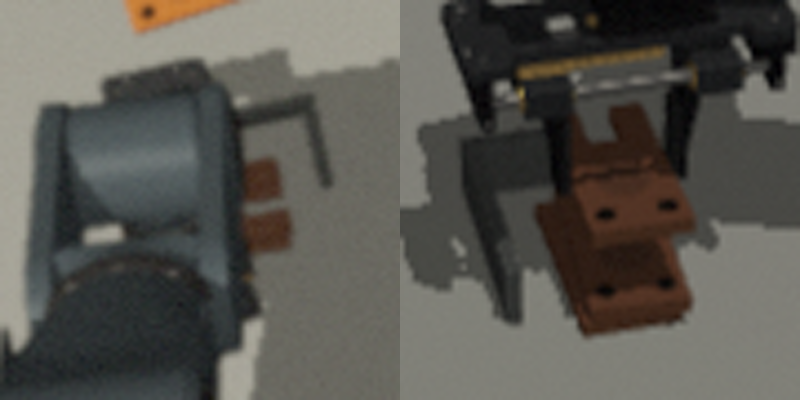

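The held plate is above the pile with matching slots. I'll lower it to about 3 mm above contact, then in small steps.

step_arm:
  targets:
    - {"dx": -0.001, "dy": 0.002, "dz": 0.01, "rx": -0.4, "ry": -0.2, "rz": 0}
    - {"dx": -0.0014, "dy": 0.0023, "dz": 0.025, "rx": -0.4, "ry": -0.2, "rz": 0}
    - {"dx": -0.0014, "dy": 0.0023, "dz": 0.036, "rx": -0.4, "ry": -0.2, "rz": 0}
    - {"dx": -0.0014, "dy": 0.0023, "dz": 0.042, "rx": -0.4, "ry": -0.2, "rz": 0}
    - {"dx": -0.0014, "dy": 0.0023, "dz": 0.042, "rx": -0.4, "ry": -0.2, "rz": 0}

```text
time: 6.02
position: [0.5355, 0.1897, 0.0462]
tool_rot: [0.615, 0.789, 0.0, 0.0]
ft_force: [0.3, -0.1, -2.2]
grip_width: 0.0594
```

```bash
python3 go.py .5342 .1915 .0425 104.15
```

```text
t 6.03 pos [0.5355 0.1897 0.0462] psi 104.12  F [ 0.3 -0.1 -2.2]  w 0.0594
d mm [ 2.1 -0.8  3.7] rot deg [ 0.03 -0.   -0.03]
```

step_arm:
  targets:
    - {"dx": 0.001, "dy": 0, "dz": 0.001, "rx": 0, "ry": 0, "rz": 0}
    - {"dx": 0.001, "dy": 0, "dz": 0.002, "rx": 0, "ry": 0, "rz": 0}
    - {"dx": 0.001, "dy": 0, "dz": 0.0025, "rx": 0, "ry": 0, "rz": 0}
    - {"dx": 0.001, "dy": 0, "dz": 0.003, "rx": 0, "ry": 0, "rz": 0}
    - {"dx": 0.001, "dy": 0, "dz": 0.0035, "rx": 0, "ry": 0, "rz": 0}

```text
time: 6.65
position: [0.5354, 0.1907, 0.0428]
tool_rot: [0.615, 0.789, 0.0, 0.0]
ft_force: [-0.2, -0.5, -2.3]
grip_width: 0.0595
```

```bash
python3 go.py .5342 .1915 .0425 104.15
```

```text
t 6.65 pos [0.5354 0.1907 0.0428] psi 104.12  F [-0.2 -0.5 -2.3]  w 0.0595
d mm [ 1.1 -0.9  0.3] rot deg [ 0.05 -0.   -0.03]
```

step_arm:
  targets:
    - {"dx": 0, "dy": 0, "dz": 0.0005, "rx": 0, "ry": 0, "rz": 0}
    - {"dx": 0, "dy": 0, "dz": 0.001, "rx": 0, "ry": 0, "rz": 0}
    - {"dx": 0, "dy": 0, "dz": 0.001, "rx": 0, "ry": 0, "rz": 0}
    - {"dx": 0, "dy": 0, "dz": 0.001, "rx": 0, "ry": 0, "rz": 0}
    - {"dx": 0, "dy": 0, "dz": 0.001, "rx": 0, "ry": 0, "rz": 0}

```text
time: 7.28
position: [0.5353, 0.1907, 0.0425]
tool_rot: [0.615, 0.789, 0.0, 0.0]
ft_force: [-1.2, -0.9, 4.4]
grip_width: 0.0594
```

Contact: the vertical force went from -2.3 to +4.4 N. I'll release.

step_arm:
  targets:
    - {"dx": 0, "dy": 0, "dz": 0, "rx": 0, "ry": 0, "rz": 0}
    - {"dx": 0, "dy": 0, "dz": 0, "rx": 0, "ry": 0, "rz": 0}
    - {"dx": 0, "dy": 0, "dz": 0, "rx": 0, "ry": 0, "rz": 0}
    - {"dx": 0, "dy": 0, "dz": 0, "rx": 0, "ry": 0, "rz": 0}
    - {"dx": 0, "dy": 0, "dz": 0, "rx": 0, "ry": 0, "rz": 0}
  gripper: 0.82

```text
time: 7.9
position: [0.5354, 0.1907, 0.0424]
tool_rot: [0.615, 0.789, 0.0, 0.0]
ft_force: [-0.1, -0.2, -0.0]
grip_width: 0.0712
```

step_arm:
  targets:
    - {"dx": 0, "dy": 0, "dz": -0.005, "rx": 0, "ry": 0, "rz": 0}
    - {"dx": 0, "dy": 0, "dz": -0.025, "rx": 0, "ry": 0, "rz": 0}
    - {"dx": 0, "dy": 0, "dz": -0.055, "rx": 0, "ry": 0, "rz": 0}
    - {"dx": 0, "dy": 0, "dz": -0.08, "rx": 0, "ry": 0, "rz": 0}
    - {"dx": 0, "dy": 0, "dz": -0.08, "rx": 0, "ry": 0, "rz": 0}

```text
time: 8.52
position: [0.5368, 0.1909, 0.1245]
tool_rot: [0.615, 0.789, 0.002, 0.002]
ft_force: [0.2, -0.3, -0.3]
grip_width: 0.0713
```

```bash
python3 go.py .5342 .1915 .0425 104.15; python3 snap.py 4 .54 .19 .03 45
```

```text
t 8.53 pos [0.5368 0.1909 0.1245] psi 104.13  F [ 0.2 -0.3 -0.3]  w 0.0713
d mm [ 1.2 -2.9 82. ] rot deg [ 0.35  0.03 -0.02]
top crop origin 152 157
side crop origin 232 192
```

View pics/s4.png

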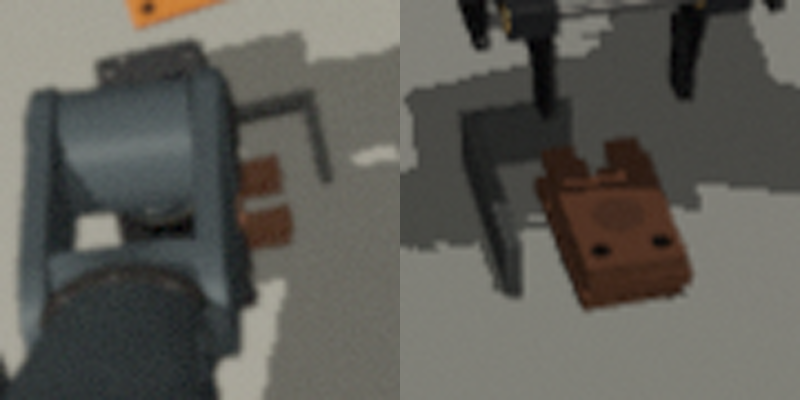

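The loose plate lies on the pile. I'll back off to the open -x' side and turn 90° so both fingers push the long edge.

```bash
cat > gA.py <<'E'
import sys,numpy as np
from go import delta
A=(.5763,.1655); a=np.radians(14.15)
x,y,z,r=map(float,sys.argv[1:5]); x/=1000;y/=1000
from rig import telemetry
o=telemetry.get_obs()["position"]; d=o[:2]-A
print("now in angle frame mm",(1000*np.array([d[0]*np.cos(a)+d[1]*np.sin(a),-d[0]*np.sin(a)+d[1]*np.cos(a)])).round(1))
delta(A[0]+x*np.cos(a)-y*np.sin(a),A[1]+x*np.sin(a)+y*np.cos(a),z,r)
E
python3 gA.py -105 31 .10 14.15
```

```text
now in angle frame mm [-33.9  34.4]
t 8.62 pos [0.535  0.1906 0.1223] psi 104.13  F [-1.3 -0.1 -0.3]  w 0.0711
d mm [ -3.5 -71.1  22.2] rot deg [ 4.000e-02 -4.000e-02  8.998e+01]
```

step_arm:
  targets:
    - {"dx": 0, "dy": -0.014, "dz": 0, "rx": 0, "ry": 0, "rz": 9}
    - {"dx": -0.001, "dy": -0.03, "dz": 0, "rx": 0, "ry": 0, "rz": 18}
    - {"dx": -0.002, "dy": -0.045, "dz": 0, "rx": 0, "ry": 0, "rz": 28}
    - {"dx": -0.003, "dy": -0.06, "dz": 0, "rx": 0, "ry": 0, "rz": 38}
    - {"dx": -0.003, "dy": -0.071, "dz": 0, "rx": 0, "ry": 0, "rz": 48}

```text
time: 9.25
position: [0.4651, 0.17, 0.1209]
tool_rot: [0.884, 0.468, -0.001, -0.0]
ft_force: [0.5, 0.9, -0.1]
grip_width: 0.0715
```

```bash
python3 gA.py -105 31 .10 14.15
```

```text
now in angle frame mm [-106.7   31.6]
t 9.25 pos [0.4651 0.17   0.1209] psi 55.79  F [ 0.5  0.9 -0.1]  w 0.0715
d mm [ 0.9  1.6 20.9] rot deg [-0.07  0.14 41.64]
```

step_arm:
  targets:
    - {"dx": 0, "dy": 0, "dz": 0.01, "rx": 0, "ry": 0, "rz": 9}
    - {"dx": 0.001, "dy": 0.001, "dz": 0.02, "rx": 0, "ry": 0, "rz": 18}
    - {"dx": 0.001, "dy": 0.001, "dz": 0.03, "rx": 0, "ry": 0, "rz": 28}
    - {"dx": 0.001, "dy": 0.0015, "dz": 0.04, "rx": 0, "ry": 0, "rz": 37}
    - {"dx": 0.001, "dy": 0.0015, "dz": 0.05, "rx": 0, "ry": 0, "rz": 41.7}

```text
time: 9.88
position: [0.4659, 0.1698, 0.0693]
tool_rot: [0.993, 0.121, -0.003, -0.0]
ft_force: [-0.2, -0.3, -0.7]
grip_width: 0.0711
```

```bash
python3 gA.py -105 31 .0225 14.15;python3 snap.py 5 .54 .19 .03 45
```

```text
now in angle frame mm [-106.    31.2]
t 9.88 pos [0.4659 0.1698 0.0693] psi 13.90  F [-0.2 -0.3 -0.7]  w 0.0711
d mm [ 1.3  0.2 46.8] rot deg [-0.04  0.3  -0.25]
top crop origin 152 157
side crop origin 232 192
```

View pics/s5.png

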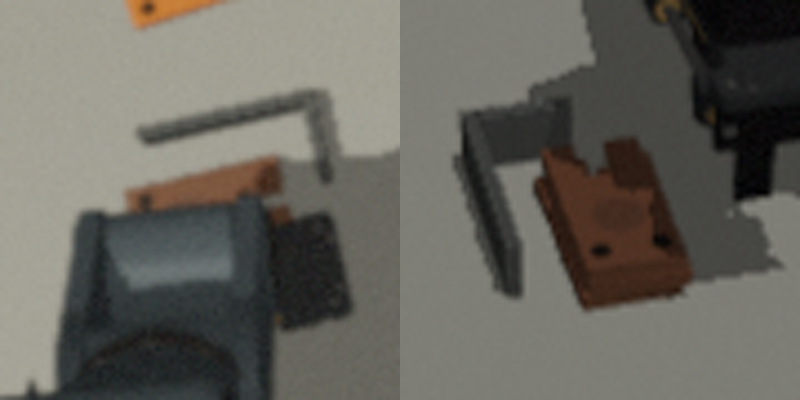

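step_arm:
  targets:
    - {"dx": 0.001, "dy": 0, "dz": 0.015, "rx": 0, "ry": 0, "rz": 0}
    - {"dx": 0.001, "dy": 0, "dz": 0.032, "rx": 0, "ry": 0.2, "rz": -0.2}
    - {"dx": 0.001, "dy": 0, "dz": 0.043, "rx": 0, "ry": 0.3, "rz": -0.2}
    - {"dx": 0.001, "dy": 0, "dz": 0.047, "rx": 0, "ry": 0.3, "rz": -0.2}
    - {"dx": 0.001, "dy": 0, "dz": 0.047, "rx": 0, "ry": 0.3, "rz": -0.2}

```text
time: 10.6
position: [0.4658, 0.1699, 0.0217]
tool_rot: [0.992, 0.124, -0.001, -0.0]
ft_force: [0.2, -0.7, -0.5]
grip_width: 0.0715
```

```bash
python3 gA.py -50 31 .0225 14.15
```

```text
now in angle frame mm [-106.1   31.3]
t 10.60 pos [0.4658 0.1699 0.0217] psi 14.30  F [ 0.2 -0.7 -0.5]  w 0.0715
d mm [56.1  0.4 -0.9] rot deg [-0.06  0.14  0.15]
```

step_arm:
  targets:
    - {"dx": 0.006, "dy": 0, "dz": 0, "rx": 0, "ry": 0, "rz": 0}
    - {"dx": 0.013, "dy": 0, "dz": 0, "rx": 0, "ry": 0, "rz": 0}
    - {"dx": 0.02, "dy": 0, "dz": 0, "rx": 0, "ry": 0, "rz": 0}
    - {"dx": 0.025, "dy": 0, "dz": 0, "rx": 0, "ry": 0, "rz": 0}
    - {"dx": 0.03, "dy": 0, "dz": 0, "rx": 0, "ry": 0, "rz": 0}

```text
time: 11.22
position: [0.4936, 0.177, 0.0215]
tool_rot: [0.992, 0.124, -0.003, -0.0]
ft_force: [-2.2, -2.3, 1.4]
grip_width: 0.0713
```

step_arm:
  targets:
    - {"dx": 0.004, "dy": 0, "dz": 0, "rx": 0, "ry": 0, "rz": 0}
    - {"dx": 0.008, "dy": 0, "dz": 0, "rx": 0, "ry": 0, "rz": 0}
    - {"dx": 0.012, "dy": 0, "dz": 0, "rx": 0, "ry": 0, "rz": 0}
    - {"dx": 0.016, "dy": 0, "dz": 0, "rx": 0, "ry": 0, "rz": 0}
    - {"dx": 0.02, "dy": 0, "dz": 0, "rx": 0, "ry": 0, "rz": 0}

```text
time: 11.85
position: [0.5064, 0.1812, 0.021]
tool_rot: [0.992, 0.125, -0.01, 0.0]
ft_force: [-9.9, -2.0, 9.4]
grip_width: 0.0713
```

```bash
python3 gA.py -43 31 .0225 14.15;python3 snap.py 6 .54 .19 .03 45
```

```text
now in angle frame mm [-64.   32.3]
t 11.85 pos [0.5064 0.1812 0.021 ] psi 14.36  F [-9.9 -2.   9.4]  w 0.0713
d mm [20.9  1.4 -1.9] rot deg [-0.14  1.17  0.21]
top crop origin 152 157
side crop origin 232 192
```

View pics/s6.png

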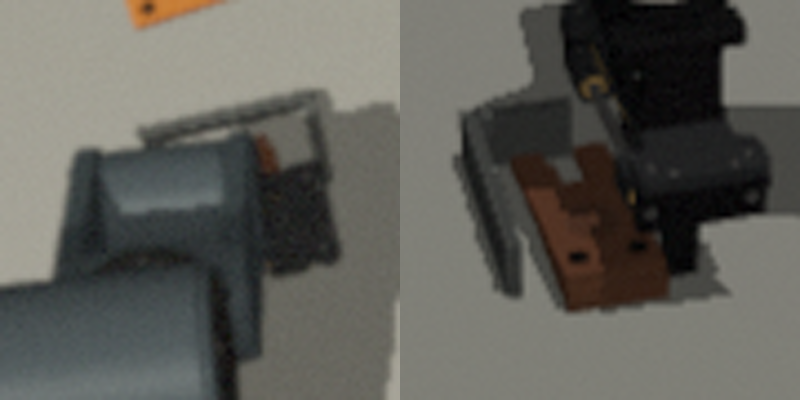

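step_arm:
  targets:
    - {"dx": 0.001, "dy": 0.0005, "dz": -0.002, "rx": 0, "ry": 1, "rz": 0.2}
    - {"dx": 0.004, "dy": 0.001, "dz": -0.002, "rx": 0, "ry": 1.2, "rz": 0.2}
    - {"dx": 0.008, "dy": 0.001, "dz": -0.002, "rx": 0, "ry": 1.2, "rz": 0.2}
    - {"dx": 0.011, "dy": 0.001, "dz": -0.002, "rx": 0, "ry": 1.2, "rz": 0.2}
    - {"dx": 0.014, "dy": 0.001, "dz": -0.002, "rx": 0, "ry": 1.2, "rz": 0.2}

```text
time: 12.58
position: [0.5177, 0.1835, 0.0226]
tool_rot: [0.992, 0.123, -0.003, -0.001]
ft_force: [-9.4, -1.4, 7.1]
grip_width: 0.0714
```

```bash
python3 gA.py -43 31 .0225 14.15
```

```text
now in angle frame mm [-52.4  31.8]
t 12.57 pos [0.5177 0.1835 0.0226] psi 14.17  F [-9.4 -1.4  7.1]  w 0.0714
d mm [9.4 0.8 0.1] rot deg [-0.19  0.29  0.02]
```

step_arm:
  targets:
    - {"dx": 0.002, "dy": 0.0005, "dz": 0, "rx": 0, "ry": 0.3, "rz": 0}
    - {"dx": 0.004, "dy": 0.001, "dz": 0, "rx": 0, "ry": 0.3, "rz": 0}
    - {"dx": 0.006, "dy": 0.001, "dz": 0, "rx": 0, "ry": 0.3, "rz": 0}
    - {"dx": 0.008, "dy": 0.001, "dz": 0, "rx": 0, "ry": 0.3, "rz": 0}
    - {"dx": 0.01, "dy": 0.001, "dz": 0, "rx": 0, "ry": 0.3, "rz": 0}

```text
time: 13.2
position: [0.5222, 0.1844, 0.0225]
tool_rot: [0.992, 0.124, -0.006, -0.001]
ft_force: [-12.4, -3.2, 9.6]
grip_width: 0.0715
```

```bash
python3 gA.py -40 31 .0225 14.15;python3 snap.py 7 .54 .19 .03 45
```

```text
now in angle frame mm [-47.9  31.5]
t 13.20 pos [0.5222 0.1844 0.0225] psi 14.21  F [-12.4  -3.2   9.6]  w 0.0715
d mm [ 7.9  0.5 -0.1] rot deg [-0.26  0.7   0.05]
top crop origin 152 157
side crop origin 232 192
```

View pics/s7.png

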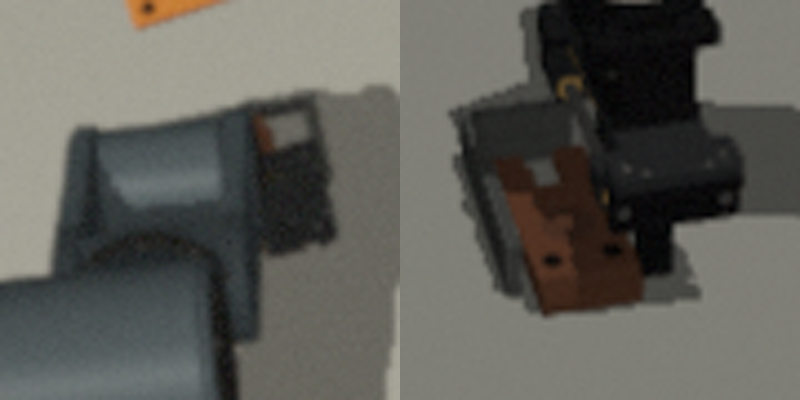

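step_arm:
  targets:
    - {"dx": 0.004, "dy": 0, "dz": 0, "rx": 0, "ry": 0.7, "rz": 0}
    - {"dx": 0.006, "dy": 0, "dz": 0, "rx": 0, "ry": 0.7, "rz": 0}
    - {"dx": 0.008, "dy": 0, "dz": 0, "rx": 0, "ry": 0.7, "rz": 0}
    - {"dx": 0.01, "dy": 0, "dz": 0, "rx": 0, "ry": 0.7, "rz": 0}
    - {"dx": 0.011, "dy": 0, "dz": 0, "rx": 0, "ry": 0.7, "rz": 0}

```text
time: 13.92
position: [0.5261, 0.1859, 0.0222]
tool_rot: [0.992, 0.124, -0.008, -0.002]
ft_force: [-14.2, -4.8, 11.9]
grip_width: 0.0713
```

```bash
python3 gA.py -40 31 .0225 14.15;python3 snap.py 8 .54 .19 .03 45
```

```text
now in angle frame mm [-43.6  32. ]
t 13.93 pos [0.5261 0.1859 0.0222] psi 14.25  F [-14.2  -4.8  11.9]  w 0.0713
d mm [ 3.6  1.  -0.4] rot deg [-0.32  0.86  0.1 ]
top crop origin 152 157
side crop origin 232 192
```

View pics/s8.png

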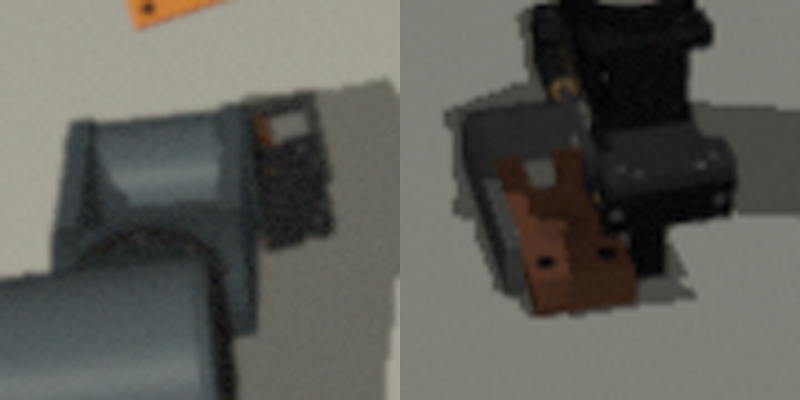

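step_arm:
  targets:
    - {"dx": 0.005, "dy": 0, "dz": 0, "rx": 0, "ry": 0.9, "rz": 0}
    - {"dx": 0.007, "dy": 0, "dz": 0, "rx": 0, "ry": 0.9, "rz": 0}
    - {"dx": 0.009, "dy": 0, "dz": 0, "rx": 0, "ry": 0.9, "rz": 0}
    - {"dx": 0.011, "dy": 0, "dz": 0, "rx": 0, "ry": 0.9, "rz": 0}
    - {"dx": 0.011, "dy": 0, "dz": 0, "rx": 0, "ry": 0.9, "rz": 0}

```text
time: 14.65
position: [0.5283, 0.1869, 0.0217]
tool_rot: [0.992, 0.124, -0.01, -0.002]
ft_force: [-14.8, -5.7, 12.5]
grip_width: 0.0715
```

```bash
python3 gA.py -40 31 .0225 14.15;python3 snap.py 9 .54 .19 .03 45
```

```text
now in angle frame mm [-41.4  32.5]
t 14.65 pos [0.5283 0.1869 0.0217] psi 14.28  F [-14.8  -5.7  12.5]  w 0.0715
d mm [ 1.4  1.4 -0.8] rot deg [-0.38  1.06  0.13]
top crop origin 152 157
side crop origin 232 192
```

View pics/s9.png

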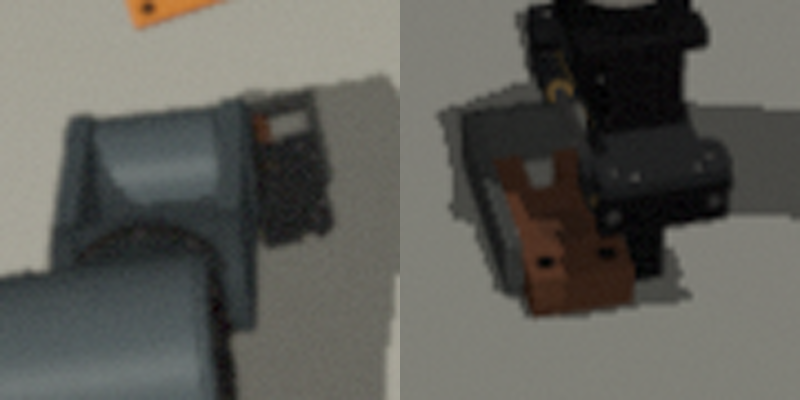

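step_arm:
  targets:
    - {"dx": 0.005, "dy": 0, "dz": -0.001, "rx": 0, "ry": 1, "rz": 0}
    - {"dx": 0.008, "dy": 0, "dz": -0.001, "rx": 0, "ry": 1, "rz": 0}
    - {"dx": 0.01, "dy": 0, "dz": -0.001, "rx": 0, "ry": 1, "rz": 0}
    - {"dx": 0.012, "dy": 0, "dz": -0.001, "rx": 0, "ry": 1, "rz": 0}
    - {"dx": 0.012, "dy": 0, "dz": -0.001, "rx": 0, "ry": 1, "rz": 0}

```text
time: 15.38
position: [0.5284, 0.187, 0.0218]
tool_rot: [0.992, 0.124, -0.014, -0.002]
ft_force: [-19.1, -9.6, 14.2]
grip_width: 0.0713
```

```bash
python3 gA.py -40 31 .0225 14.15
```

```text
now in angle frame mm [-41.2  32.6]
t 15.38 pos [0.5284 0.187  0.0218] psi 14.27  F [-19.1  -9.6  14.2]  w 0.0713
d mm [ 1.2  1.6 -0.8] rot deg [-0.44  1.54  0.11]
```

Stopped at -41.2 mm while the force rises, so the stack is against the long wall. I'll straighten the tilt, press once more and back off.

step_arm:
  targets:
    - {"dx": 0.008, "dy": 0, "dz": -0.001, "rx": 0, "ry": 3, "rz": 0}
    - {"dx": 0.012, "dy": 0, "dz": -0.001, "rx": 0, "ry": 3.5, "rz": 0}
    - {"dx": 0.014, "dy": 0, "dz": -0.001, "rx": 0, "ry": 3.5, "rz": 0}
    - {"dx": 0.014, "dy": 0, "dz": -0.001, "rx": 0, "ry": 3.5, "rz": 0}
    - {"dx": 0.014, "dy": 0, "dz": -0.001, "rx": 0, "ry": 3.5, "rz": 0}

```text
time: 16.0
position: [0.5283, 0.1872, 0.0213]
tool_rot: [0.992, 0.124, 0.001, -0.005]
ft_force: [-20.7, -11.5, 16.9]
grip_width: 0.0711
```

```bash
python3 gA.py -60 31 .0225 14.15
```

```text
now in angle frame mm [-41.2  32.8]
t 16.00 pos [0.5283 0.1872 0.0213] psi 14.24  F [-20.7 -11.5  16.9]  w 0.0711
d mm [-18.8   1.8  -1.3] rot deg [-0.52 -0.21  0.1 ]
```

Now I'll back off and rise.

step_arm:
  targets:
    - {"dx": -0.008, "dy": 0, "dz": 0, "rx": 0, "ry": 0, "rz": 0}
    - {"dx": -0.02, "dy": 0, "dz": -0.001, "rx": 0, "ry": 0, "rz": 0}
    - {"dx": -0.035, "dy": 0, "dz": -0.01, "rx": 0, "ry": 0, "rz": 0}
    - {"dx": -0.05, "dy": 0, "dz": -0.04, "rx": 0, "ry": 0, "rz": 0}
    - {"dx": -0.055, "dy": 0, "dz": -0.08, "rx": 0, "ry": 0, "rz": 0}

```text
time: 16.62
position: [0.4735, 0.1727, 0.1015]
tool_rot: [0.992, 0.124, 0.0, -0.005]
ft_force: [0.2, -0.4, 0.1]
grip_width: 0.0714
```

step_arm:
  targets:
    - {"dx": -0.01, "dy": 0, "dz": -0.02, "rx": 0, "ry": 0, "rz": 0}
    - {"dx": -0.03, "dy": 0, "dz": -0.03, "rx": 0, "ry": 0, "rz": 0}
    - {"dx": -0.05, "dy": 0, "dz": -0.03, "rx": 0, "ry": 0, "rz": 0}
    - {"dx": -0.05, "dy": 0, "dz": -0.03, "rx": 0, "ry": 0, "rz": 0}
    - {"dx": -0.05, "dy": 0, "dz": -0.03, "rx": 0, "ry": 0, "rz": 0}

```text
time: 17.25
position: [0.4265, 0.1604, 0.1318]
tool_rot: [0.992, 0.124, 0.002, -0.005]
ft_force: [-0.0, 1.2, 0.1]
grip_width: 0.0715
```

```bash
python3 gA.py 0 140 .12 104.15;python3 snap.py 10 .56 .18 .03 45
```

```text
now in angle frame mm [-146.5   31.6]
t 17.25 pos [0.4265 0.1604 0.1318] psi 14.24  F [-0.   1.2  0.1]  w 0.0715
d mm [ 146.6 -108.    13.5] rot deg [ -0.19  -0.63 -89.91]
top crop origin 155 151
side crop origin 225 190
```

View pics/s10.png

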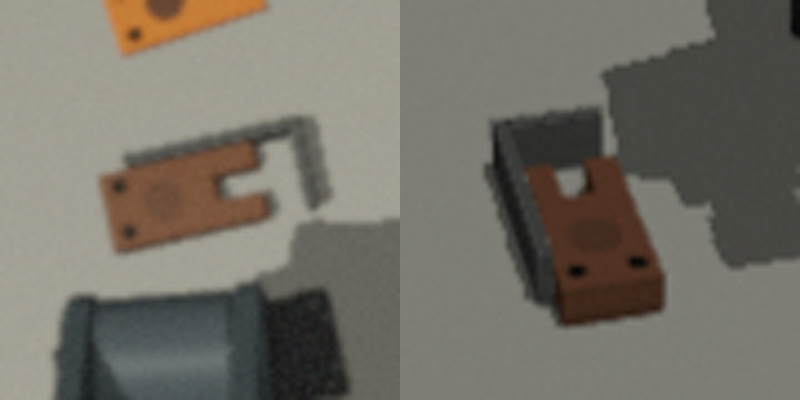

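The pile is squared against the long wall: side view (600,240), all three edges flush. Next is the +y' end push with the fingers nearly shut, which keeps clear of the wall end.

step_arm:
  targets:
    - {"dx": 0.02, "dy": -0.015, "dz": 0, "rx": 0, "ry": 0, "rz": -9}
    - {"dx": 0.05, "dy": -0.035, "dz": 0, "rx": 0, "ry": 0, "rz": -18}
    - {"dx": 0.08, "dy": -0.055, "dz": 0, "rx": 0, "ry": 0, "rz": -28}
    - {"dx": 0.11, "dy": -0.075, "dz": 0, "rx": 0, "ry": 0, "rz": -38}
    - {"dx": 0.135, "dy": -0.092, "dz": 0, "rx": 0, "ry": 0, "rz": -48}
  gripper: 0.25

```text
time: 17.98
position: [0.5364, 0.2841, 0.1326]
tool_rot: [0.854, 0.519, 0.004, -0.004]
ft_force: [-0.1, 0.2, -0.1]
grip_width: 0.0294
```

```bash
python3 gA.py -2 130 .07 104.15
```

```text
now in angle frame mm [ -9.7 124.7]
t 17.98 pos [0.5364 0.2841 0.1326] psi 62.60  F [-0.1  0.2 -0.1]  w 0.0294
d mm [ 8.4  2.4 62.7] rot deg [  0.09  -0.61 -41.55]
```

step_arm:
  targets:
    - {"dx": 0.004, "dy": 0.001, "dz": 0.01, "rx": 0, "ry": 0, "rz": -9}
    - {"dx": 0.006, "dy": 0.002, "dz": 0.02, "rx": 0, "ry": 0, "rz": -18}
    - {"dx": 0.008, "dy": 0.002, "dz": 0.035, "rx": 0, "ry": -0.3, "rz": -28}
    - {"dx": 0.0084, "dy": 0.0024, "dz": 0.05, "rx": 0, "ry": -0.6, "rz": -37}
    - {"dx": 0.0084, "dy": 0.0024, "dz": 0.062, "rx": 0.1, "ry": -0.6, "rz": -41.6}

```text
time: 18.6
position: [0.5431, 0.2914, 0.0695]
tool_rot: [0.613, 0.79, -0.0, -0.0]
ft_force: [-0.7, 0.0, 0.4]
grip_width: 0.0218
```

```bash
python3 gA.py -2 130 .0235 104.15;python3 snap.py 11 .55 .2 .03 45
```

```text
now in angle frame mm [ -1.5 130.2]
t 18.60 pos [0.5431 0.2914 0.0695] psi 104.39  F [-0.7  0.   0.4]  w 0.0218
d mm [-0.2 -0.5 46. ] rot deg [-0.02 -0.02  0.24]
top crop origin 149 154
side crop origin 229 195
```

View pics/s11.png

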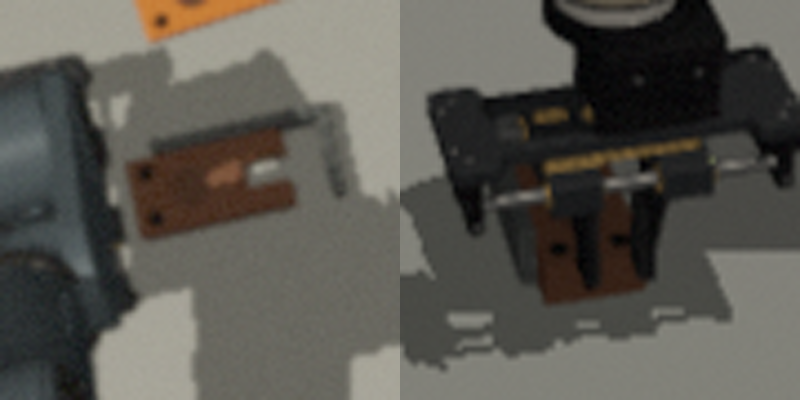

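step_arm:
  targets:
    - {"dx": 0, "dy": 0, "dz": 0.015, "rx": 0, "ry": 0, "rz": 0.2}
    - {"dx": 0, "dy": -0.0005, "dz": 0.032, "rx": 0, "ry": 0, "rz": 0.2}
    - {"dx": 0, "dy": -0.0005, "dz": 0.043, "rx": 0, "ry": 0, "rz": 0.2}
    - {"dx": 0, "dy": -0.0005, "dz": 0.046, "rx": 0, "ry": 0, "rz": 0.2}
    - {"dx": 0, "dy": -0.0005, "dz": 0.046, "rx": 0, "ry": 0, "rz": 0.2}

```text
time: 19.32
position: [0.5415, 0.2908, 0.0226]
tool_rot: [0.616, 0.788, -0.001, -0.001]
ft_force: [0.5, -0.0, 0.0]
grip_width: 0.0218
```

step_arm:
  targets:
    - {"dx": -0.006, "dy": 0, "dz": 0, "rx": 0, "ry": 0, "rz": 0}
    - {"dx": -0.013, "dy": 0, "dz": 0, "rx": 0, "ry": 0, "rz": 0}
    - {"dx": -0.019, "dy": 0, "dz": 0, "rx": 0, "ry": 0, "rz": 0}
    - {"dx": -0.025, "dy": 0, "dz": 0, "rx": 0, "ry": 0, "rz": 0}
    - {"dx": -0.03, "dy": 0, "dz": 0, "rx": 0, "ry": 0, "rz": 0}

```text
time: 19.95
position: [0.5488, 0.2623, 0.0229]
tool_rot: [0.616, 0.788, -0.0, -0.001]
ft_force: [-0.6, 4.6, 0.7]
grip_width: 0.0214
```

```bash
python3 gA.py -2 71 .0235 104.15
```

```text
now in angle frame mm [ -3.  100.5]
t 19.95 pos [0.5488 0.2623 0.0229] psi 103.91  F [-0.6  4.6  0.7]  w 0.0214
d mm [-29.5   1.1  -0.7] rot deg [-0.14 -0.1  -0.24]
```

Contact. I'll push on in stages.

step_arm:
  targets:
    - {"dx": -0.004, "dy": 0, "dz": 0, "rx": 0, "ry": 0, "rz": -0.2}
    - {"dx": -0.008, "dy": 0.0005, "dz": -0.0005, "rx": 0, "ry": 0, "rz": -0.2}
    - {"dx": -0.012, "dy": 0.001, "dz": -0.0005, "rx": 0, "ry": 0, "rz": -0.2}
    - {"dx": -0.016, "dy": 0.001, "dz": -0.0005, "rx": 0, "ry": 0, "rz": -0.2}
    - {"dx": -0.02, "dy": 0.001, "dz": -0.0005, "rx": 0, "ry": 0, "rz": -0.2}

```text
time: 20.58
position: [0.5537, 0.2429, 0.023]
tool_rot: [0.615, 0.789, -0.001, -0.002]
ft_force: [-2.6, 4.3, -2.2]
grip_width: 0.0218
```

```bash
python3 gA.py -2 71 .0235 104.15;python3 snap.py 12 .55 .2 .03 45
```

```text
now in angle frame mm [-3.  80.5]
t 20.57 pos [0.5537 0.2429 0.023 ] psi 104.11  F [-2.6  4.3 -2.2]  w 0.0218
d mm [-9.5  1.  -0.5] rot deg [-0.25 -0.12 -0.04]
top crop origin 149 154
side crop origin 229 195
```

View pics/s12.png

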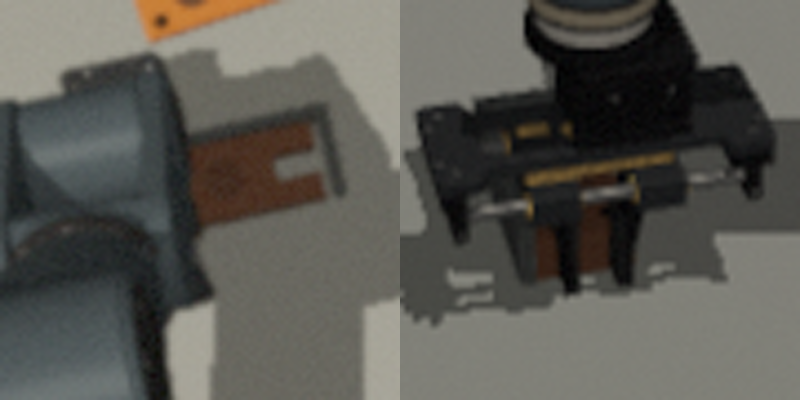

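step_arm:
  targets:
    - {"dx": -0.003, "dy": 0, "dz": 0, "rx": 0, "ry": 0, "rz": 0}
    - {"dx": -0.005, "dy": 0.0005, "dz": 0, "rx": 0, "ry": 0, "rz": 0}
    - {"dx": -0.007, "dy": 0.001, "dz": 0, "rx": 0, "ry": 0, "rz": 0}
    - {"dx": -0.009, "dy": 0.001, "dz": 0, "rx": 0, "ry": 0, "rz": 0}
    - {"dx": -0.01, "dy": 0.001, "dz": 0, "rx": 0, "ry": 0, "rz": 0}

```text
time: 21.3
position: [0.5555, 0.2368, 0.0231]
tool_rot: [0.616, 0.788, 0.0, -0.005]
ft_force: [-6.3, 20.7, -0.2]
grip_width: 0.0213
```

```bash
python3 gA.py -2 71 .0235 104.15
```

```text
now in angle frame mm [-2.8 74.3]
t 21.30 pos [0.5555 0.2368 0.0231] psi 103.96  F [-6.3 20.7 -0.2]  w 0.0213
d mm [-3.3  0.8 -0.4] rot deg [-0.31 -0.44 -0.19]
```

step_arm:
  targets:
    - {"dx": -0.005, "dy": 0.0005, "dz": 0, "rx": 0, "ry": -0.4, "rz": 0}
    - {"dx": -0.006, "dy": 0.0005, "dz": 0, "rx": 0, "ry": -0.6, "rz": 0}
    - {"dx": -0.007, "dy": 0.0005, "dz": 0, "rx": 0, "ry": -0.8, "rz": 0}
    - {"dx": -0.007, "dy": 0.0005, "dz": 0, "rx": 0, "ry": -0.8, "rz": 0}
    - {"dx": -0.007, "dy": 0.0005, "dz": 0, "rx": 0, "ry": -0.8, "rz": 0}

```text
time: 21.92
position: [0.5555, 0.2368, 0.0231]
tool_rot: [0.617, 0.787, -0.001, -0.003]
ft_force: [-7.8, 26.3, -1.6]
grip_width: 0.0219
```

```bash
python3 gA.py -2 71 .0235 104.15
```

```text
now in angle frame mm [-2.8 74.2]
t 21.93 pos [0.5555 0.2368 0.0231] psi 103.82  F [-7.8 26.3 -1.6]  w 0.0219
d mm [-3.2  0.8 -0.4] rot deg [-0.29 -0.17 -0.33]
```

The stack has stopped against the short wall: force rises with no motion. I'll back off, clear the view and look.

step_arm:
  targets:
    - {"dx": 0.008, "dy": 0, "dz": 0, "rx": 0, "ry": 0, "rz": 0}
    - {"dx": 0.025, "dy": 0, "dz": 0, "rx": 0, "ry": 0, "rz": 0}
    - {"dx": 0.04, "dy": 0, "dz": -0.02, "rx": 0, "ry": 0, "rz": 0}
    - {"dx": 0.05, "dy": 0, "dz": -0.06, "rx": 0, "ry": 0, "rz": 0}
    - {"dx": 0.05, "dy": 0, "dz": -0.1, "rx": 0, "ry": 0, "rz": 0}

```text
time: 22.55
position: [0.5445, 0.2854, 0.1243]
tool_rot: [0.617, 0.787, -0.001, -0.002]
ft_force: [0.1, 1.3, 0.0]
grip_width: 0.022
```

```bash
python3 gA.py -150 30 .12 14.15
```

```text
now in angle frame mm [ -1.5 124. ]
t 22.55 pos [0.5445 0.2854 0.1243] psi 103.87  F [0.1 1.3 0. ]  w 0.0220
d mm [ -94.8 -148.     4.8] rot deg [-0.27  0.12 89.72]
```

step_arm:
  targets:
    - {"dx": -0.018, "dy": -0.028, "dz": 0, "rx": 0, "ry": 0, "rz": 9}
    - {"dx": -0.036, "dy": -0.056, "dz": 0, "rx": 0, "ry": 0, "rz": 18}
    - {"dx": -0.054, "dy": -0.085, "dz": 0, "rx": 0, "ry": 0, "rz": 28}
    - {"dx": -0.075, "dy": -0.118, "dz": 0, "rx": 0, "ry": 0, "rz": 38}
    - {"dx": -0.095, "dy": -0.148, "dz": 0, "rx": 0, "ry": 0, "rz": 48}
  gripper: 0.75

```text
time: 23.18
position: [0.4236, 0.1565, 0.1253]
tool_rot: [0.885, 0.466, -0.001, -0.0]
ft_force: [0.8, -1.1, 0.3]
grip_width: 0.0619
```

step_arm:
  targets:
    - {"dx": 0, "dy": 0, "dz": 0, "rx": 0, "ry": 0, "rz": 9}
    - {"dx": 0, "dy": 0, "dz": 0, "rx": 0, "ry": 0, "rz": 18}
    - {"dx": 0, "dy": 0, "dz": 0, "rx": 0, "ry": 0, "rz": 27}
    - {"dx": 0, "dy": 0, "dz": 0, "rx": 0, "ry": 0, "rz": 36}
    - {"dx": 0, "dy": 0, "dz": 0, "rx": 0, "ry": 0, "rz": 41}

```text
time: 23.8
position: [0.4247, 0.156, 0.1257]
tool_rot: [0.992, 0.125, -0.0, 0.001]
ft_force: [-0.8, -0.4, 0.2]
grip_width: 0.0653
```

```bash
python3 gA.py -80 0 .0235 14.15;python3 snap.py 13 .57 .165 .03 35
```

```text
now in angle frame mm [-149.3   27.8]
t 23.80 pos [0.4247 0.156  0.1257] psi 14.36  F [-0.8 -0.4  0.2]  w 0.0653
d mm [ 69.3  28.  102.2] rot deg [0.07 0.03 0.21]
top crop origin 170 158
side crop origin 231 197
```

View pics/s13.png

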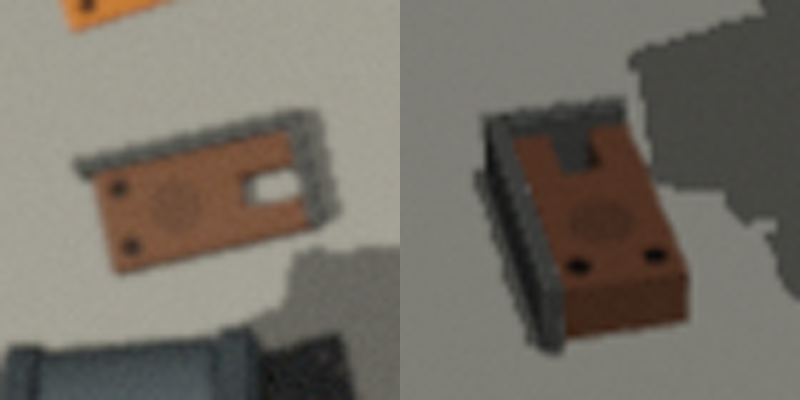

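It looks home on both walls. I'll fit the stack relative to the angle before deciding on a final press.

```bash
cat > fin.py <<'E'
import sys
from h import *
n=sys.argv[1]
c=load(f"pics/top{n}.npz"); s=load(f"pics/side{n}.npz")
def inA(A,p):
    a=A[2]; d=np.array(p[:2])-A[:2]; return [(d[0]*np.cos(a)+d[1]*np.sin(a))*1e3,(-d[0]*np.sin(a)+d[1]*np.cos(a))*1e3,np.degrees(p[2]-a)]
p0s={"top":[.5750,.1646,np.radians(14.06)],"side":[.5775,.1669,np.radians(14.21)]}
for nm,cam in (("top",c),("side",s)):
    A=np.array(p0s[nm])
    f=lambda q:(rust(q)>.12).astype(np.float32) if 0 else rust(q)
    # walls drawn as occluders: subtract wall silhouette in side view
    b=lambda p:[(tf(PL,p),0,.03)]
    if nm=="side": cs=[cam]
    p,e=fit([cam],f,b,A,(A[0],A[1]),.1)
    print(nm,"one block vs angle",np.round(inA(A,p),1),"err %.3f"%e)
    b=lambda p:[(tf(PL,p[:3]),0,.01),(tf(PL,p[3:6]),.01,.02),(tf(PL,p[6:]),.02,.03)]
    p,e=fit([cam],f,b,list(A)*3,(A[0],A[1]),.1)
    for k in range(3): print("   plate",k,np.round(inA(A,p[3*k:3*k+3]),1))
    print("   err %.3f"%e)
E
python3 fin.py 13
```

```text
top one block vs angle [1.8 4.2 0.2] err 0.076
   plate 0 [ 3.4  4.6 -0.7]
   plate 1 [ 2.1  3.7 -0.7]
   plate 2 [ 0.5  3.1 -0.4]
   err 0.066
side one block vs angle [-5.  -3.1 -1.2] err 0.142
   plate 0 [-8.2 -4.1 -0.3]
   plate 1 [-5.4  9.6 -0.7]
   plate 2 [-3.1 -1.4 -0.3]
   err 0.089
```

Run:
```python
from h import *
c=load("pics/top13.npz"); s=load("pics/side13.npz")
A=(.5763,.1655,np.radians(14.15))
def rectA(q,z,ppm=5000):
    P=np.array([[.045,.075],[.045,-.08],[-.045,-.08],[-.045,.075]]); w,h=int(.155*ppm),int(.09*ppm)
    W=np.c_[tf(P,A),np.full(4,z)]
    H=cv2.getPerspectiveTransform(proj(q,W).astype(np.float32),np.float32([[0,0],[w,0],[w,h],[0,h]]))
    return cv2.warpPerspective(q["img"],H,(w,h),flags=cv2.INTER_LINEAR)
a=rectA(c,.03);b=rectA(s,.03)
for im in(a,b): 
    for k in range(0,775,50): cv2.line(im,(k,0),(k,6),(255,255,255),1)
cv2.imwrite("pics/rA_top.png",a[:290*2]); cv2.imwrite("pics/rA_side.png",b)
r=lambda im,x0,x1:[ (round(75-i/5,0),int(im[int((45-x1)*5):int((45-x0)*5),i-3:i+4,2].mean()),int(im[int((45-x1)*5):int((45-x0)*5),i-3:i+4,0].mean())) for i in range(5,775,10)]
for nm,x0,x1 in(("slot",-5,5),("arm-",-25,-15),("arm+",15,25)):
    t=r(a,x0,x1); print(nm,[q for q in t if q[0]>54 or q[0]<-20])
```

```text
slot [(74.0, 162, 148), (72.0, 162, 147), (70.0, 161, 146), (68.0, 159, 144), (66.0, 154, 135), (64.0, 147, 118), (62.0, 138, 97), (60.0, 131, 79), (58.0, 127, 69), (56.0, 125, 64), (-22.0, 106, 64), (-24.0, 98, 69), (-26.0, 96, 77), (-28.0, 100, 86), (-30.0, 111, 98), (-32.0, 127, 113), (-34.0, 141, 127), (-36.0, 147, 133), (-38.0, 150, 136), (-40.0, 151, 136), (-42.0, 151, 135), (-44.0, 150, 134), (-46.0, 150, 135), (-48.0, 151, 137), (-50.0, 150, 136), (-52.0, 146, 133), (-54.0, 136, 123), (-56.0, 122, 110), (-58.0, 106, 97), (-60.0, 95, 88), (-62.0, 87, 82), (-64.0, 85, 80), (-66.0, 85, 79), (-68.0, 90, 83), (-70.0, 96, 87), (-72.0, 100, 91), (-74.0, 108, 99), (-76.0, 119, 109), (-78.0, 135, 124)]
arm- [(74.0, 163, 149), (72.0, 163, 149), (70.0, 161, 147), (68.0, 159, 143), (66.0, 155, 135), (64.0, 147, 120), (62.0, 138, 99), (60.0, 130, 81), (58.0, 123, 68), (56.0, 113, 60), (-22.0, 123, 61), (-24.0, 124, 62), (-26.0, 123, 63), (-28.0, 123, 63), (-30.0, 123, 63), (-32.0, 123, 62), (-34.0, 122, 62), (-36.0, 123, 63), (-38.0, 123, 63), (-40.0, 123, 62), (-42.0, 123, 62), (-44.0, 1
[... 308 characters left out ...]
]
arm+ [(74.0, 161, 148), (72.0, 160, 147), (70.0, 158, 144), (68.0, 154, 139), (66.0, 148, 129), (64.0, 140, 113), (62.0, 133, 94), (60.0, 127, 77), (58.0, 121, 66), (56.0, 114, 57), (-22.0, 121, 59), (-24.0, 121, 60), (-26.0, 120, 60), (-28.0, 119, 59), (-30.0, 119, 58), (-32.0, 119, 57), (-34.0, 120, 59), (-36.0, 121, 61), (-38.0, 121, 60), (-40.0, 121, 60), (-42.0, 121, 59), (-44.0, 120, 59), (-46.0, 120, 58), (-48.0, 120, 59), (-50.0, 119, 58), (-52.0, 116, 58), (-54.0, 110, 61), (-56.0, 102, 66), (-58.0, 95, 73), (-60.0, 90, 78), (-62.0, 86, 78), (-64.0, 84, 78), (-66.0, 84, 77), (-68.0, 89, 81), (-70.0, 95, 87), (-72.0, 100, 91), (-74.0, 105, 96), (-76.0, 114, 104), (-78.0, 127, 117)]
```

View pics/rA_top.png

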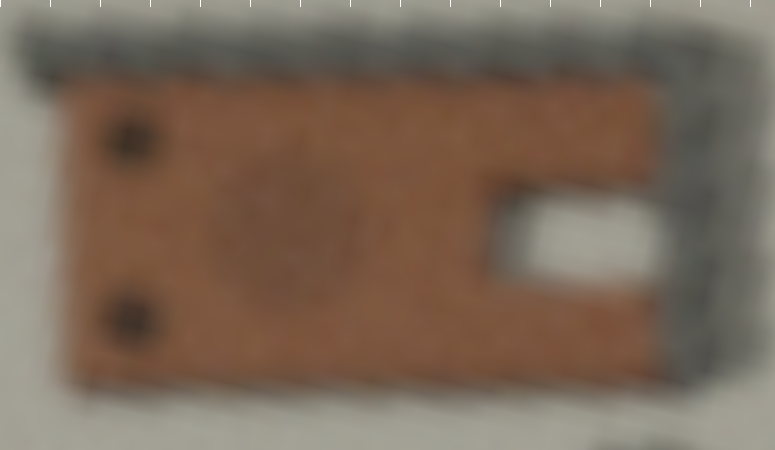

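View pics/rA_side.png

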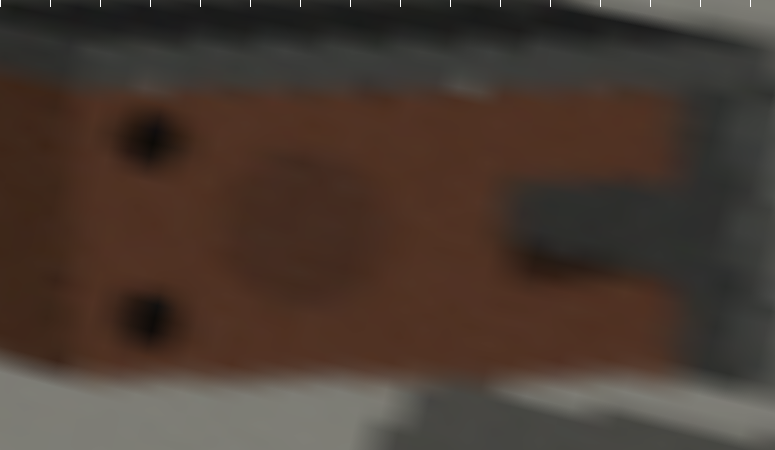

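Flush on the short wall: the top plate spans 63 to -56.5 (120 mm) and the wall starts right there, so my angle fit was about 3 mm off along y' because of the wall's shadow. The side view has light specks along the long wall at (150,88) and (470,90), which could be a hairline gap, so I'll do a final press there.

```bash
python3 gA.py -75 3 .0235 14.15
```

```text
now in angle frame mm [-149.4   28. ]
t 23.90 pos [0.4246 0.1561 0.1256] psi 14.56  F [-0.5  0.5  0. ]  w 0.0654
d mm [ 74.3  25.4 102.1] rot deg [0.05 0.04 0.41]
```

step_arm:
  targets:
    - {"dx": 0.02, "dy": 0.01, "dz": 0.01, "rx": 0, "ry": 0, "rz": 0.4}
    - {"dx": 0.045, "dy": 0.02, "dz": 0.03, "rx": 0, "ry": 0, "rz": 0.4}
    - {"dx": 0.065, "dy": 0.025, "dz": 0.06, "rx": 0, "ry": 0, "rz": 0.4}
    - {"dx": 0.073, "dy": 0.0254, "dz": 0.09, "rx": 0, "ry": 0, "rz": 0.4}
    - {"dx": 0.074, "dy": 0.0254, "dz": 0.1, "rx": 0, "ry": 0, "rz": 0.4}

```text
time: 24.52
position: [0.5027, 0.1496, 0.0242]
tool_rot: [0.992, 0.124, -0.001, 0.001]
ft_force: [0.4, 0.6, 0.7]
grip_width: 0.0652
```

```bash
python3 gA.py -45 3 .0235 14.15
```

```text
now in angle frame mm [-75.2   2.6]
t 24.52 pos [0.5027 0.1496 0.0242] psi 14.22  F [0.4 0.6 0.7]  w 0.0652
d mm [30.3 -0.3  0.7] rot deg [0.06 0.12 0.07]
```

step_arm:
  targets:
    - {"dx": 0.01, "dy": 0, "dz": 0, "rx": 0, "ry": 0.1, "rz": 0}
    - {"dx": 0.02, "dy": 0, "dz": 0, "rx": 0, "ry": 0.1, "rz": 0}
    - {"dx": 0.027, "dy": 0, "dz": 0, "rx": 0, "ry": 0.1, "rz": 0}
    - {"dx": 0.031, "dy": 0, "dz": 0, "rx": 0, "ry": 0.1, "rz": 0}
    - {"dx": 0.034, "dy": 0, "dz": 0, "rx": 0, "ry": 0.1, "rz": 0}

```text
time: 25.15
position: [0.5354, 0.158, 0.0245]
tool_rot: [0.992, 0.124, -0.001, 0.001]
ft_force: [-2.8, -1.5, 2.2]
grip_width: 0.0656
```

```bash
python3 gA.py -41 3 .0235 14.15
```

```text
now in angle frame mm [-41.5   2.7]
t 25.15 pos [0.5354 0.158  0.0245] psi 14.22  F [-2.8 -1.5  2.2]  w 0.0656
d mm [ 0.5 -0.3  1. ] rot deg [0.06 0.08 0.07]
```

step_arm:
  targets:
    - {"dx": 0.002, "dy": 0, "dz": 0, "rx": 0, "ry": 0.3, "rz": 0}
    - {"dx": 0.004, "dy": 0, "dz": 0, "rx": 0, "ry": 0.6, "rz": 0}
    - {"dx": 0.006, "dy": 0, "dz": 0, "rx": 0, "ry": 0.9, "rz": 0}
    - {"dx": 0.007, "dy": 0, "dz": 0, "rx": 0, "ry": 1, "rz": 0}
    - {"dx": 0.007, "dy": 0, "dz": 0, "rx": 0, "ry": 1, "rz": 0}

```text
time: 25.78
position: [0.5355, 0.1583, 0.024]
tool_rot: [0.992, 0.124, 0.001, -0.0]
ft_force: [-8.9, -5.4, 8.2]
grip_width: 0.0653
```

```bash
python3 gA.py -41 3 .0235 14.15
```

```text
now in angle frame mm [-41.4   3. ]
t 25.77 pos [0.5355 0.1583 0.024 ] psi 14.23  F [-8.9 -5.4  8.2]  w 0.0653
d mm [0.4 0.  0.5] rot deg [-0.01 -0.1   0.08]
```

It stops at -41.4 mm as before, with no movement, so it is home. I'll withdraw straight back and then check.

step_arm:
  targets:
    - {"dx": -0.008, "dy": 0, "dz": 0, "rx": 0, "ry": 0, "rz": 0}
    - {"dx": -0.025, "dy": 0, "dz": 0, "rx": 0, "ry": 0, "rz": 0}
    - {"dx": -0.05, "dy": 0, "dz": -0.03, "rx": 0, "ry": 0, "rz": 0}
    - {"dx": -0.08, "dy": 0, "dz": -0.08, "rx": 0, "ry": 0, "rz": 0}
    - {"dx": -0.1, "dy": 0, "dz": -0.12, "rx": 0, "ry": 0, "rz": 0}

```text
time: 26.4
position: [0.4373, 0.1336, 0.145]
tool_rot: [0.992, 0.124, 0.001, -0.0]
ft_force: [1.1, -0.6, 0.5]
grip_width: 0.0653
```

step_arm:
  targets:
    - {"dx": 0, "dy": 0.03, "dz": -0.02, "rx": 0, "ry": 0, "rz": 0}
    - {"dx": 0, "dy": 0.06, "dz": -0.05, "rx": 0, "ry": 0, "rz": 0}
    - {"dx": 0, "dy": 0.1, "dz": -0.05, "rx": 0, "ry": 0, "rz": 0}
    - {"dx": 0, "dy": 0.1, "dz": -0.05, "rx": 0, "ry": 0, "rz": 0}
    - {"dx": 0, "dy": 0.1, "dz": -0.05, "rx": 0, "ry": 0, "rz": 0}

```text
time: 27.02
position: [0.4613, 0.0369, 0.1947]
tool_rot: [0.992, 0.124, 0.001, -0.001]
ft_force: [-0.7, 0.2, -0.6]
grip_width: 0.0656
```

```bash
python3 gA.py -41 3 .0235 14.15; python3 snap.py 14 .57 .165 .03 35
python3 - <<'E'
from h import *
for k in("top","side"):
    a=load(f"pics/{k}0.npz")["img"];b=load(f"pics/{k}14.npz")["img"]; cv2.imwrite(f"pics/f_{k}.png",b)
# bystanders: shift between first and last image
a=load("pics/top0.npz");b=load("pics/top14.npz")
for n,(u,v) in dict(orange=(197,150),race=(262,139),gauge=(323,148),cup1=(108,222),cup2=(372,237)).items():
    T=[cv2.cvtColor(q["img"][v-22:v+22,u-24:u+24],cv2.COLOR_BGR2GRAY).astype(np.float32) for q in(a,b)]
    print(n,np.round(cv2.phaseCorrelate(T[0],T[1],cv2.createHanningWindow((48,44),cv2.CV_32F))[0],2))
E
```

```text
now in angle frame mm [-142.9  -96.5]
t 27.02 pos [0.4613 0.0369 0.1947] psi 14.20  F [-0.7  0.2 -0.6]  w 0.0656
d mm [101.7 -99.3 171.5] rot deg [-0.05 -0.12  0.05]
top crop origin 170 158
side crop origin 231 197
orange [-0.05  0.59]
race [0.03 0.51]
gauge [-0.05  0.47]
cup1 [-0.13  0.54]
cup2 [-0.06  0.4 ]
```

View pics/s14.png

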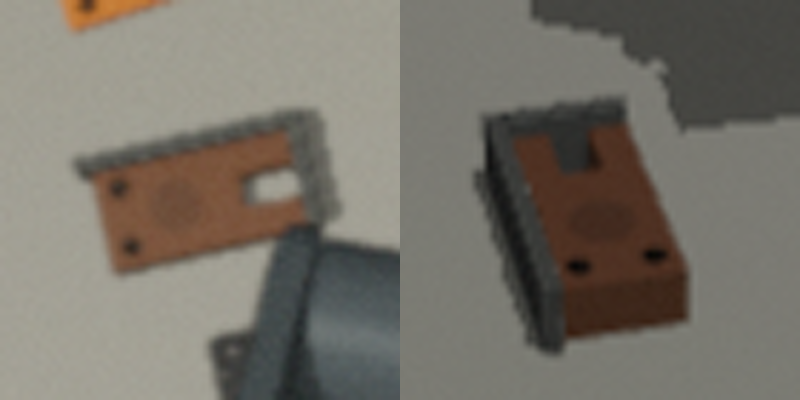

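View pics/f_side.png

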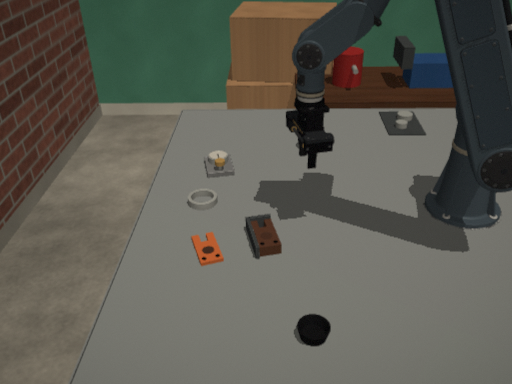

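The final pictures show the three plates as one block in the corner, slot towards the short wall, with the +y' and -x' faces flush. Each of the five bystanders gives the same ~0.5 px image shift as the fixed gauge, so none moved. Handing in.

```bash
python3 -c "
from rig import robot,telemetry
robot.hand_in(); print(telemetry.get_obs()['time'])"
```

```text
the job is handed in; nothing more can be done
the job is handed in; nothing more can be done
```

I set the loose plate down on the pile with its slot at the same end as theirs. I then pushed the pile home against the long wall and the short wall, pressed the long side once more, and handed in at about 27 s.

**Set-down:** I released only after contact showed, with the vertical force going from -2.3 to +4.4 N.

**Walls:** Both pushes stopped while the force kept rising, to about 24 N in the long-wall push and 27 N in the short-wall push. The repeat press on the long side stopped within 0.2 mm of the first stop. In the last pictures the three plates look like one flush block in the corner, slots towards the short wall and no visible gap.

**Bystanders:** The orange plate, race and both cups showed the same roughly 0.5 px image shift as the gauge fixed to the bench, so I take them as unmoved.

**Checks that disagreed:**
- My silhouette fits of the finished stack gave offsets from the angle of 3–5 mm, and the two cameras disagreed with each other. I put this down to the walls hiding part of the stack in the side view and the short wall's shadow biasing my fit of the angle.
- The stop position on the short wall was also about 3 mm off that fit. I trusted the direct image check instead: the top plate measures 120 mm from its far end to where the wall begins.

One move call early on was malformed. It was refused, and nothing moved.

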